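# Clear the solder reel and clamp the board

## Task

The solder reel has been left standing in the board holder: take it out and stand it upright in the steel tray. Then lay the circuit board, heat sink up, flat on the holder's two rails with one end between the cheeks of the fixed jaw, and slide the moving jaw up until the board is held snugly between both jaws. Do not drop the board or the reel, leave the board clamped and everything else on the bench where it is.

Things in the scene. Friction and masses are not known exactly. Their poses are not given: they have to be found in the camera images.
- bed (a point): Point on the fixed board holder (grey base plate 110 x 255 mm) midway between the tops of its two steel rails, 40 mm above the bench: the place of the centre of the clamped board's underside. Rails run along y, 10 mm wide, centre lines at x = -22 and +22 mm. Fixed jaw to -y, moving jaw to +y; a low end block (5 mm above the rails) 150 mm to +y. z up.
- slide (a joint): Position of the moving jaw (m): 0 = fully open (jaws 150 mm apart), growing as it slides in the holder's -y direction towards the fixed jaw; jaw gap = 150 mm minus this, so with the 100 mm board clamped it reads 0.050. Range 0 to 0.09. Sliding friction about 3 N; it stays where it is left.
- post (a point): Centre of the aluminium grip post on the moving jaw: 30 mm across the rails (x), 18 mm along them (y), 38 mm high, this point 79 mm above the bench. Below it the black jaw is 70 mm wide (x), 25 mm thick, its top 20 mm above the rails; its face is 12.5 mm to -y of this point. Axes as the holder's. Moves with the jaw.
- board_mid (a point): Centre of the loose circuit board, 23 mm above its underside. Green, 70 mm (x) by 100 mm (y), 4 mm thick, 220 g, lying on the bench. A finned aluminium heat sink stands at its middle, 24 mm (x) by 50 mm (y), up to 46 mm above the underside: hold it there, across x. Corner parts (17 mm high) lie 32 to 46 mm off in y. Either end may go to the fixed jaw.
- reel_mid (a point): Centre of the solder reel, a cylinder 56 mm in diameter and 60 mm high (white flanges, grey metal winding), standing on end on the holder's rails between the jaws; about 350 g. This point is half-way up; z is its axis.
- tray: Fixed shallow open steel tray, 140 x 140 mm outside, walls 4 mm thick and 18 mm high, floor 4 mm thick; origin at the centre of its underside, on the bench. Empty at the start. Tray and board lie on opposite sides of the holder; which is on which side changes.
- flux: Bystander: small flux jar, 60 mm in diameter, 40 mm high, beyond the holder. Leave alone. Origin at its underside.
- driver: Bystander: screwdriver lying on the bench beyond the holder. Leave alone. Origin near its middle.
- stand: Bystander: tip cleaner, a black block 70 x 90 x 20 mm with a brass pot, 60 mm high in all, beyond the holder. Leave alone. Origin at its underside.
- jaw_face (a point): Middle of the fixed black jaw's face, level with the tops of the rails; axes as the holder's (y points from this face to the moving jaw). The jaw is 90 mm wide (x) and rises 20 mm above the rails. Its two cheeks, 80 mm apart inside, reach 21 mm from the face towards +y, equally high.
There are look-alikes about, which are no part of the job. Leave any orange look-alike of the part that bears reel_mid alone.

How it is judged (in metres and radians):
On the way, in this order (a step that is already met when the one before it is completed fails the run):
1. the reel stands in the tray (horizontal distance between reel_mid and tray below 0.057 m and height (world z) of reel_mid below 0.04 m and angle between reel_mid's own z axis and vertical below 0.12 rad and contact force between the fingers and reel below 0.1 N and linear speed of reel below 0.03 m/s), for 0.2 s.
2. the board lies flat on the rails, let go, between the jaws with one end between the cheeks, the jaw not yet closed (x of board_mid in the frame of bed between -0.009 and 0.009 m and z of board_mid in the frame of bed between 0.019 and 0.027 m and angle between board_mid's own z axis and vertical below 0.06 rad and angle between the y axis of board_mid and the y axis of bed, either way round below 0.1 rad and y of board_mid in the frame of bed between -0.004 and 0.02 m and contact force between the fingers and board below 0.1 N and value of joint slide below 0.046 m), for 0.2 s.
At the end, for the whole second after the job is handed in: The reel stands upright on the tray's floor. The board lies flat on the rails, heat sink up, square to the holder within 0.1 rad, centred across it within 9 mm and within 4 mm of its clamped place along it; the moving jaw is closed on it with no more than 3 mm of play. All at rest (horizontal distance between reel_mid and tray below 0.057 m and height (world z) of reel_mid below 0.04 m and angle between reel_mid's own z axis and vertical below 0.12 rad and linear speed of each of reel, board below 0.02 m/s and x of board_mid in the frame of bed between -0.009 and 0.009 m and z of board_mid in the frame of bed between 0.019 and 0.027 m and angle between board_mid's own z axis and vertical below 0.06 rad and angle between the y axis of board_mid and the y axis of bed, either way round below 0.1 rad and y of board_mid in the frame of bed between -0.004 and 0.004 m and value of joint slide between 0.047 and 0.053 m); the robot touches nothing.
It fails at once if a bystander (flux jar, screwdriver, tip cleaner) was moved more than 25 mm (distance of any of flux, driver, stand from where it was at the start of the episode above 0.025 m).
It fails at once if the board was dropped (falling free faster than 0.7 m/s, about 25 mm) (contact force between anything else and board below 0.05 N and linear speed of board above 0.7 m/s).
It fails at once if the reel was dropped (falling free faster than 0.7 m/s, about 25 mm) (contact force between anything else and reel below 0.05 N and linear speed of reel above 0.7 m/s).
It also fails if it takes over 72 s, if anything falls off the work surface, if the arm or the gripper's body presses on something with over 40 N, if the wrist force passes 120 N, or if a joint passes its speed limit or range.

## Robot

A 6-joint arm with a two-finger parallel gripper is mounted at the origin on the work surface. World frame = base frame: x ahead of the robot, y to its left, z up, the work surface at z = 0. Lengths are in m, angles in degrees, forces in N, time in s.
With the tool pointing down it reaches from about 0.275 to 0.85 m from the base axis. Payload 19 kg.
Tool frame: the origin (TCP) lies between the finger pads; the fingertips stand tip_reach ahead of it and the grasp point (between the pads) lies 6 mm ahead of it (tip_reach is the distance from the TCP to the fingertips, in m); z points along the fingers, y is the direction in which the jaws open and shut (so a half turn about z gives the same grasp; the last joint's range is limited). The gripper opens to 85 mm and grips with 20 to 120 N. Pads are 22 mm wide; open, the fingers measure 114 mm over their backs; the gripper's body (76 mm by 85 mm) begins 54 mm behind the grasp point. The pads swing forward as they close: fully open they stand 13 mm farther back than shut.
Start: joints at [-75.688, 8.623, 82.357, -0, 89.026, -7.678], TCP at [0.215, -0.533, 0.256] pointing down, gripper open.
Joint ranges: [-160.23, 160.23], [-39.13, 120.54], [6.94, 153.29], [-79.49, 259.48], [9.18, 160.14], [-161.06, 161.06]. Speed limits (degrees/s): [108.29, 108.29, 127.2, 172.46, 172.46, 172.46].

## Interface

Orientations are given as [roll, pitch, yaw] about the fixed x, y, z axes, in that order (R = Rz(yaw) Ry(pitch) Rx(roll)).
In Python, from cell import * gives the robot as it stands. The module is installed in compiled form; this text tells all that it offers.
- The arm moves only by the tool carry_out, never from a script. Its argument "plan" is one flat list of numbers, 5 for each row, row after row: the opening in per cent of the stroke, from 0 (shut) to 100 (fully open), then the shift along the tool's x, y, z in cm, then the turn about the tool's z in rad. In form: [grip, x, y, z, yaw, grip, x, y, z, yaw, ...]. A call has 1 to 12 rows; each row is the pose to reach, as a shift and turn from the pose commanded when the call began, along the tool's axes at that moment; what a row does not reach only later rows make up. A row lasts 1/12 s, in which the tool goes at most 41.7 mm and 7.16 degrees, less where a joint would pass 70% of its speed; a pose out of reach is approached as far as the arm can. A call with a gripper value outside its range is refused whole. The fingers move at their own pace and stop on an object; the grip force is fixed at half the most. Time passes only in rows, so rows that repeat a pose let the fingers close. It gives the time, the measured TCP pose, the force and the opening at its end, in the units of the state.
- sense(): the state, without advancing time (a new reading comes with each control period).
- grab_frame(name): name is "side" or "top" or "wrist"; returns a dict with "image" (480x640x3 uint8, red, green, blue), "intrinsics" (3x3 intrinsics, pixels), "k1" (the pictures are not rectified: a ray, as slopes to the right and down, at radius r is drawn at 1 + k1 r^2 times it, then the intrinsics apply), "rvec" (rotation vector, rad) and "tvec" (3), from world to camera coordinates, as OpenCV has them. Camera axes: x right, y down, z forward; pixel columns grow to the right and rows downward; lengths in m; the calibration is good to about 2 mm. A picture is of the moment at which its call begins. There is no depth.
- finish_job(): hands the job in, once; it reports no verdict.
The state is a dict: "t": time; "joint_pos": joint angles; "joint_velocities": joint speeds; "effort": joint torques, N m; "tool_pos": TCP position; "tcp_rot": TCP orientation; "force": force on the tool from outside, world axes, zero at the start; "moment": the same for the moment, N m; "finger_gap": opening from 0.0 (shut) to 1.0 (fully open).
Only numpy, scipy, OpenCV 4.12 (cv2) and the standard library are available. Lean on these libraries where they do the work, as an engineer would, in place of code of your own. Each camera call takes 0.05 s, during which the arm holds its last target.

## Working session

There is one attempt and no reset: what is moved stays moved. The work goes in short steps, Python scripts to look and compute and a tool call to move; the robot and the scene stay as the last step left them, time stands still between calls to the robot, and variables do not carry over. Pictures are saved under pics/ and viewed, and the job is handed in when it is done.

Besides the shell and the picture viewer there is one more tool, called by a JSON object that holds its "method" and its "body". carry_out: Moves the arm, as the interface text tells. Its arguments: {"type":"object","properties":{"plan":{"type":"array","items":{"type":"number"}}},"required":["plan"]}

```bash
mkdir -p pics; cat > h.py <<'E'
from cell import *
import numpy as np, cv2
from scipy.spatial.transform import Rotation as Ro
def save(f,n): cv2.imwrite('pics/'+n+'.png',f['image'][:,:,::-1])
def ray(f,u,v):
    K=np.array(f['intrinsics']);x=(u-K[0,2])/K[0,0];y=(v-K[1,2])/K[1,1]
    k=f['k1'];xd,yd=x,y
    for _ in range(30):
        s=1+k*(x*x+y*y);x,y=xd/s,yd/s
    R=cv2.Rodrigues(np.array(f['rvec'],float))[0];t=np.array(f['tvec'],float).reshape(3)
    return -R.T@t,R.T@np.array([x,y,1.])
def plane(f,u,v,z):
    o,d=ray(f,u,v);return o+d*(z-o[2])/d[2]
def proj(f,P):
    R=cv2.Rodrigues(np.array(f['rvec'],float))[0];p=R@np.array(P,float)+np.array(f['tvec'],float).reshape(3)
    x,y=p[0]/p[2],p[1]/p[2];s=1+f['k1']*(x*x+y*y);K=np.array(f['intrinsics'])
    return np.array([K[0,0]*x*s+K[0,2],K[1,1]*y*s+K[1,2]])
def st():
    s=sense();print({k:np.round(s[k],4).tolist() for k in('t','tool_pos','tcp_rot','force','finger_gap','joint_pos')});return s
E
python3 - <<'E'
from h import *
st()
print([k for k in sense()])
for n in('side','top','wrist'):
    f=grab_frame(n);save(f,n+'0')
    o,_=ray(f,320,240);print(n,o,f['k1'],np.array(f['intrinsics']).tolist())
import cell;print([x for x in dir(cell) if x[0]!='_'])
E
```

```text
{'t': 0.0, 'tool_pos': [0.2152, -0.533, 0.2557], 'tcp_rot': [-179.931, -0.0101, 21.9898], 'force': [-0.0103, -0.7314, -0.6464], 'finger_gap': 0.9983, 'joint_pos': [-75.6878, 8.6515, 82.3906, 0.0008, 89.0276, -7.6776]}
['t', 'joint_pos', 'joint_velocities', 'effort', 'tool_pos', 'tcp_rot', 'force', 'moment', 'finger_gap']
side [ 0.46167482 -0.85945413  0.57294801] -0.13958581260146133 [[564.3089928341632, 0.0, 318.43660351775213], [0.0, 564.3089928341632, 234.37434978422294], [0.0, 0.0, 1.0]]
top [0.39820929 0.01967749 1.02548981] -0.0713238263197738 [[463.108322227494, 0.0, 327.9730686042911], [0.0, 463.108322227494, 243.25377062946802], [0.0, 0.0, 1.0]]
wrist [ 0.2834885  -0.50563092  0.37283521] 9.711543380519994e-05 [[348.73210333027777, 0.0, 318.07610947108105], [0.0, 348.73210333027777, 245.9371726640492], [0.0, 0.0, 1.0]]
['MotionError', 'finish_job', 'grab_frame', 'sense', 'tip_reach']
```

View pics/top0.png

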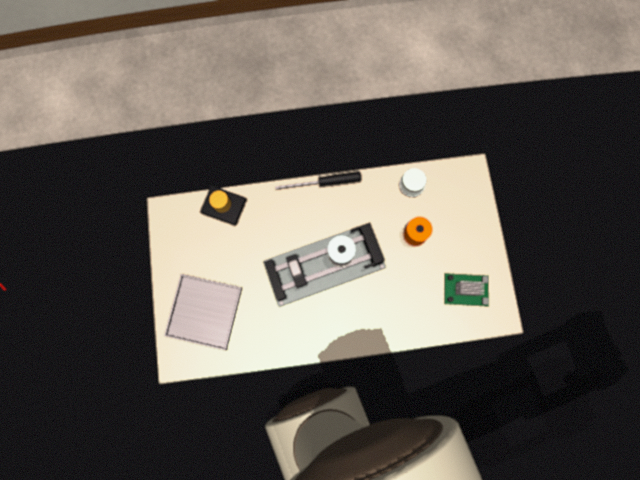

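View pics/side0.png

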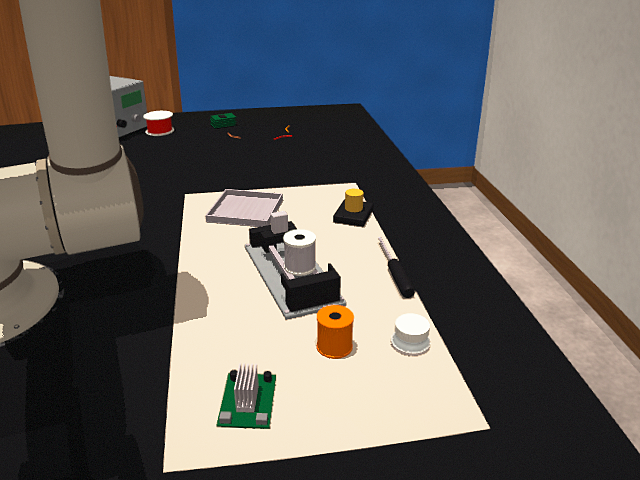

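```bash
python3 -c "
from h import *
print(tip_reach if not callable(tip_reach) else tip_reach())"
```

```text
0.025
```

```bash
python3 - <<'E'
import cv2
t=cv2.imread('pics/top0.png');s=cv2.imread('pics/side0.png')
cv2.imwrite('pics/t_z.png',cv2.resize(t[210:320,255:395],None,fx=5.7,fy=5.4,interpolation=cv2.INTER_CUBIC))
cv2.imwrite('pics/s_z.png',cv2.resize(s[200:330,235:365],None,fx=4.6,fy=4.6,interpolation=cv2.INTER_CUBIC))
cv2.imwrite('pics/t_b.png',cv2.resize(t[260:320,430:505],None,fx=8,fy=8,interpolation=cv2.INTER_CUBIC))
E
```

```text
(no output)
```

View pics/t_z.png

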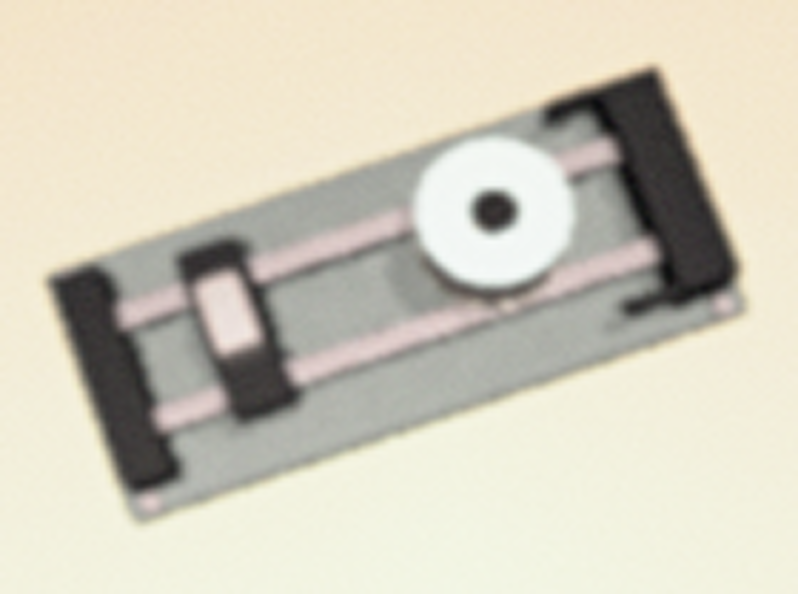

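View pics/s_z.png

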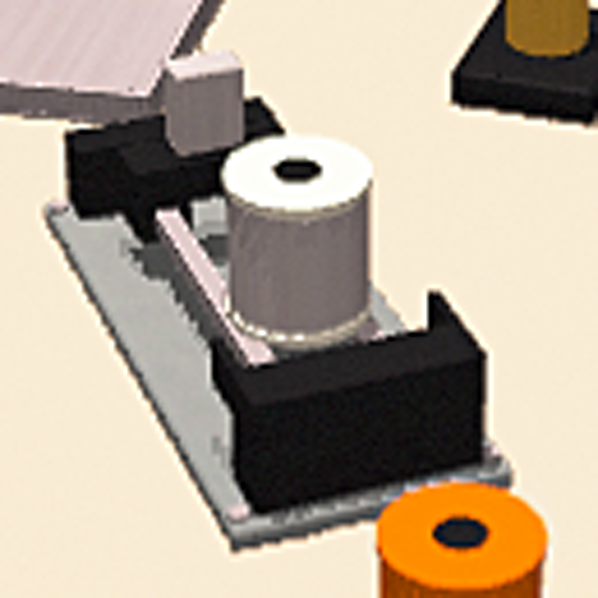

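View pics/t_b.png

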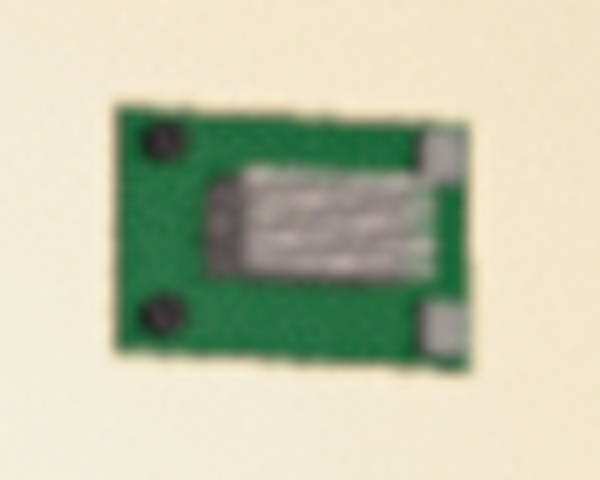

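View pics/wrist0.png

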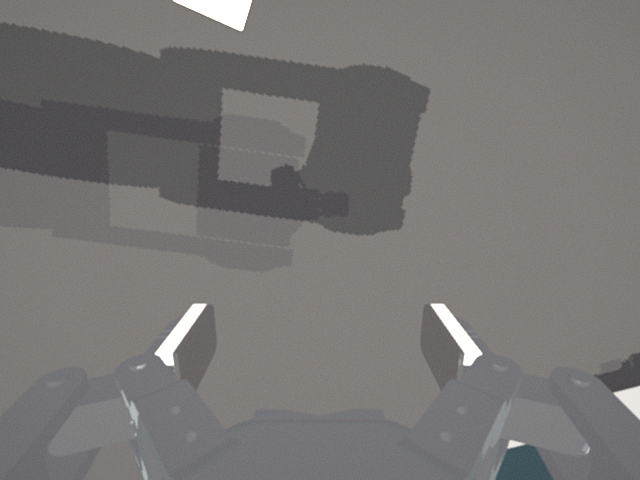

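```bash
python3 - <<'E'
from h import *
f=grab_frame('top')
c=lambda x,y:(x/5.7+255,y/5.4+210)
def p(n,x,y,z): 
    q=plane(f,*c(x,y),z);print(n,np.round(q[:2],4));return q[:2]
a=p('railU0',118,317,.04);b=p('railU1',615,150,.04);d=p('railL0',155,418,.04);e=p('railL1',655,248,.04)
for q in(b-a,e-d):print(np.degrees(np.arctan2(*(-q)[::-1])), 'dir of -y')
print('sep',np.cross((b-a)/np.linalg.norm(b-a),d-a))
p('jawback1',655,70,.06);p('jawback2',740,268,.06);p('cheekU',550,112,.06);p('cheekL',628,308,.06)
p('faceU',608,97,.06);p('faceL',668,288,.06)
p('post',227,312,.098)
p('mjawUL',182,250,.06);p('mjawUR',245,240,.06);p('mjawLL',237,415,.06);p('mjawLR',295,398,.06)
im=f['image'].astype(int)
hsv=cv2.cvtColor(f['image'],cv2.COLOR_RGB2HSV)
g=cv2.inRange(hsv,(50,100,30),(85,255,255));g[:250]=0;g[320:]=0
cn=max(cv2.findContours(g,0,1)[0],key=cv2.contourArea)
r=cv2.minAreaRect(cn);print(r)
for q in cv2.boxPoints(r):print('board',np.round(plane(f,*q,.004)[:2],4))
# reel top
sub=(im.min(2)>215).astype(np.uint8)*255
m=np.zeros_like(sub);m[230:268,322:360]=sub[230:268,322:360]
save({'image':np.repeat(m[225:275,315:365,None],3,2)},'m')
cn=max(cv2.findContours(m,0,1)[0],key=cv2.contourArea);ce,rad=cv2.minEnclosingCircle(cn)
el=cv2.fitEllipse(cn);print('reel',ce,rad,el,plane(f,*el[0],.1)[:2],plane(f,*ce,.1)[:2])
# tray rim corners
for q in((182,275),(242,289),(226,348),(167,336)):print('tray',np.round(plane(f,*q,.018)[:2],4))
E
```

```text
railU0 [0.5569 0.1167]
railU1 [ 0.599  -0.0791]
railL0 [0.515  0.1075]
railL1 [ 0.5573 -0.0882]
102.1073996759971 dir of -y
102.1776608006932 dir of -y
sep -0.042913915241657115
jawback1 [ 0.625  -0.0969]
jawback2 [ 0.5419 -0.116 ]
cheekU [ 0.6134 -0.0552]
cheekL [ 0.5319 -0.0725]
faceU [ 0.6165 -0.0777]
faceL [ 0.5377 -0.0884]
post [0.5443 0.0724]
mjawUL [0.5769 0.0882]
mjawUR [0.5777 0.0645]
mjawLL [0.5098 0.0758]
mjawLR [0.5135 0.0538]
((465.7845764160156, 289.3769226074219), (43.10020446777344, 28.733470916748047), 3.1798300743103027)
board [ 0.4381 -0.2373]
board [ 0.5003 -0.2522]
board [ 0.4817 -0.3475]
board [ 0.4195 -0.3313]
reel (341.2861328125, 248.6734161376953) 13.784696578979492 ((341.25909423828125, 248.4989776611328), (25.457693099975586, 26.731674194335938), 95.47322082519531) [ 0.57059764 -0.02614511] [ 0.57023249 -0.02614925]
tray [0.5741 0.3265]
tray [0.5258 0.1972]
tray [0.4044 0.2441]
tray [0.4458 0.3695]<stdin>:8: DeprecationWarning: Arrays of 2-dimensional vectors are deprecated. Use arrays of 3-dimensional vectors instead. (deprecated in NumPy 2.0)
```

```bash
python3 - <<'E'
import cv2
t=cv2.imread('pics/top0.png')
cv2.imwrite('pics/t_t.png',cv2.resize(t[265:360,155:255],None,fx=6,fy=6,interpolation=cv2.INTER_CUBIC))
E
```

```text
(no output)
```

View pics/t_t.png

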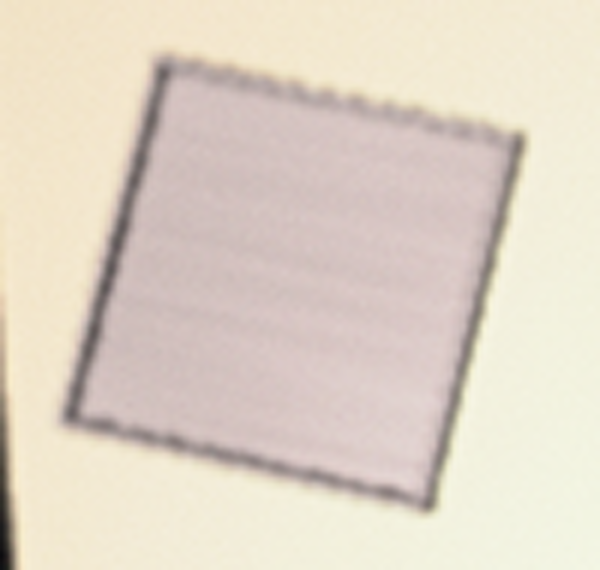

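```bash
cat >> h.py <<'E'
def rel(x,y,z,yaw):
    s=sense();R=Ro.from_euler('xyz',s['tcp_rot'],degrees=True)
    d=R.inv().apply(np.array([x,y,z])-np.array(s['tool_pos']))*100
    Y=s['tcp_rot'][2];dy=(yaw-Y+180)%360-180
    print('from',np.round(s['tool_pos'],4),np.round(s['tcp_rot'],2),'t',round(s['t'],2),'shift cm',np.round(d,2),'yaw',round(-np.radians(dy),4))
E
python3 -c "
from h import *
rel(.57,-.026,.24,102.1)"
```

```text
from [ 0.2153 -0.533   0.2559] [-1.7996e+02 -1.0000e-02  2.1990e+01] t 0.2 shift cm [ 51.88 -33.73   1.62] yaw -1.3982
```

Candidates for the reel in the top view:
- **White reel with grey winding**, between the jaws: (341,249).
- **Orange look-alike**: (418,230).
- **Flux jar**, white: (413,182).
- **Red reel**, far away: side view (158,122).

I choose the one at (341,249). The close crop shows white flanges and a grey winding, standing on the rails. The board is the one at (467,289); the small green one in the background is outside the work area.

{"method": "carry_out", "body": {"plan": [100,51.9,-33.7,1.6,-1.398,100,51.9,-33.7,1.6,-1.398,100,51.9,-33.7,1.6,-1.398,100,51.9,-33.7,1.6,-1.398,100,51.9,-33.7,1.6,-1.398,100,51.9,-33.7,1.6,-1.398,100,51.9,-33.7,1.6,-1.398,100,51.9,-33.7,1.6,-1.398,100,51.9,-33.7,1.6,-1.398,100,51.9,-33.7,1.6,-1.398,100,51.9,-33.7,1.6,-1.398,100,51.9,-33.7,1.6,-1.398]}}

```text
t: 1.2
tool_pos: [0.5028, -0.1217, 0.2434]
tcp_rot: [180.0, 0.0, 102.6]
force: [-0.5, -1.4, -0.3]
finger_gap: 1.001
```

```bash
python3 -c "
from h import *
rel(.57,-.026,.24,102.1)"
```

```text
from [ 0.5028 -0.1217  0.2434] [1.7999e+02 1.0000e-02 1.0257e+02] t 1.2 shift cm [7.88 8.64 0.35] yaw 0.0082
```

{"method": "carry_out", "body": {"plan": [100,7.9,8.6,0.3,0.008,100,7.9,8.6,0.3,0.008,100,7.9,8.6,0.3,0.008,100,7.9,8.6,0.3,0.008,100,7.9,8.6,0.3,0.008]}}

```text
t: 1.62
tool_pos: [0.57, -0.0271, 0.2397]
tcp_rot: [-179.9, -0.0, 101.8]
force: [-0.3, -0.2, 0.0]
finger_gap: 1.002
```

```bash
python3 -c "
from h import *
st()
f=grab_frame('wrist');save(f,'w1')
o,d=ray(f,320,240);print(o,d)
for P in [(.5706,-.0261,.1),(.5672,-.0345,.04),(.5443,.0724,.098)]:print(proj(f,P))
rel(.57,-.026,.24,102.1)"
```

```text
{'t': 1.6167, 'tool_pos': [0.57, -0.0271, 0.2397], 'tcp_rot': [-179.9387, -0.0285, 101.7912], 'force': [-0.317, -0.1911, 0.0141], 'finger_gap': 1.0015, 'joint_pos': [-10.4561, 8.4897, 84.4179, 0.0032, 87.1599, -22.2475]}
[0.55719843 0.04372905 0.35681248] [ 0.05851052 -0.25965802 -0.96409259]
[317.02382916 240.25310855]
[311.90962413 230.88995033]
[308.75097523  96.66535866]
from [ 0.5695 -0.0282  0.24  ] [-1.7995e+02 -1.0000e-02  1.0171e+02] t 1.67 shift cm [ 0.2   0.09 -0.  ] yaw -0.0069
```

View pics/w1.png

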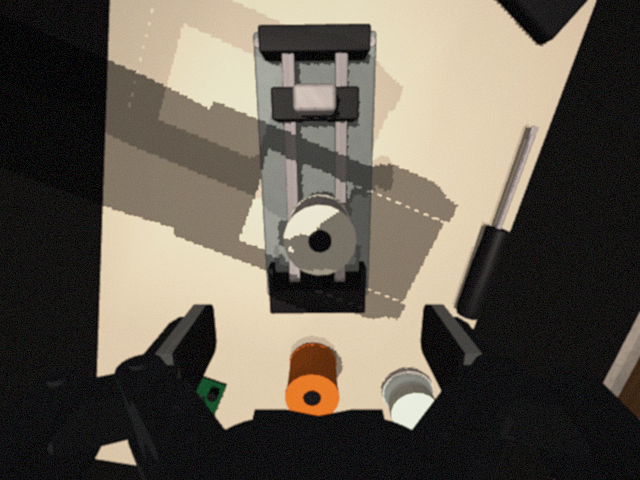

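```bash
python3 - <<'E'
from h import *
f=grab_frame('wrist')
I=cv2.imread('pics/w1.png')
cv2.imwrite('pics/w1c.png',cv2.resize(I[20:320,240:390],None,fx=4,fy=4,interpolation=cv2.INTER_CUBIC)[:, :])
cv2.imwrite('pics/w1d.png',cv2.resize(I[180:320,250:390],None,fx=4.2,fy=4.2,interpolation=cv2.INTER_CUBIC))
cv2.imwrite('pics/w1e.png',cv2.resize(I[20:190,240:390],None,fx=3.5,fy=3.5,interpolation=cv2.INTER_CUBIC))
print(plane(f,319.5,240.5,.1))
E
```

```text
[ 0.57206466 -0.02711709  0.1       ]
```

View pics/w1d.png

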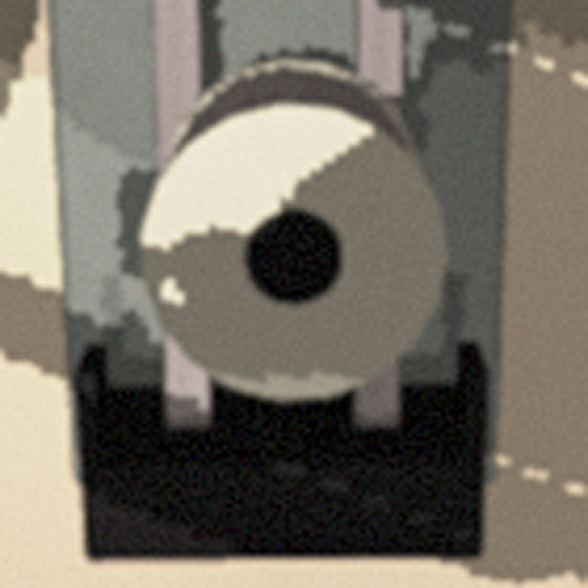

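View pics/w1e.png

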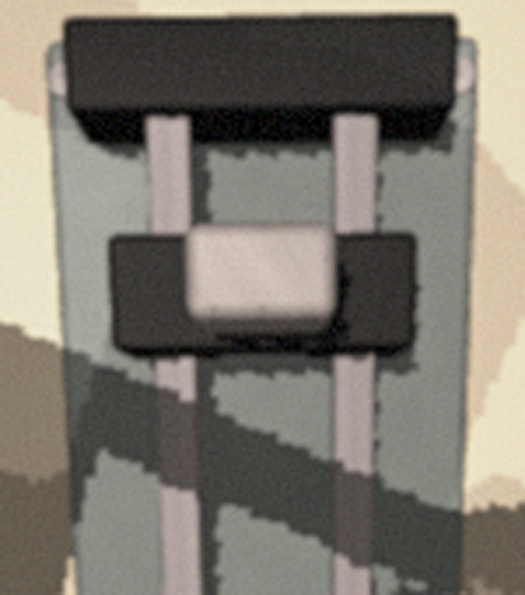

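```bash
python3 - <<'E'
from h import *
f=grab_frame('wrist')
d=lambda x,y,z:plane(f,x/4.2+250,y/4.2+180,z)[:2]
e=lambda x,y,z:plane(f,x/3.5+240,y/3.5+20,z)[:2]
l0,r0=d(186,428,.04),d(378,428,.04);l1,r1=e(168,117,.04),e(355,115,.04)
print(l0,r0,l1,r1)
m0,m1=(l0+r0)/2,(l1+r1)/2
v=m1-m0;v/=np.linalg.norm(v);print('yaw',np.degrees(np.arctan2(v[1],v[0]))-90,'len',np.linalg.norm(m1-m0))
print('bed',m0+.05*v,'width',np.linalg.norm(l0-r0))
print('reel',d(294,252,.1),'jawback',(d(88,555,.06)+d(480,555,.06))/2,'face from back',(d(88,555,.06)+d(480,555,.06))/2+.025*v)
b=m0+.05*v;ux=np.array([v[1],-v[0]])
for n,q in(('mj',np.mean([e(111,236,.06),e(415,236,.06),e(118,350,.06),e(412,350,.06)],0)),('post',np.mean([e(188,226,.098),e(335,226,.098),e(190,308,.098),e(333,308,.098)],0)),('reel',d(294,252,.1))):
    print(n,q,'in bed',np.dot(q-b,ux),np.dot(q-b,v))
rel(.5715,-.0265,.12,102.1)
E
```

```text
[ 0.55983135 -0.09035036] [ 0.60362893 -0.08130906] [0.51815096 0.10568112] [0.56074459 0.11487611]
yaw 12.167129144951133 len 0.20061473846486225
bed [ 0.57119194 -0.03695286] width 0.04472105765559465
reel [ 0.57218669 -0.02743389] jawback [ 0.58673624 -0.10766739] face from back [ 0.58146714 -0.08322897]
mj [0.54828014 0.07070438] in bed 0.0002931358501165626 0.11006791545188756
post [0.54790002 0.07165786] in bed 0.0001225182405059886 0.11108009445446727
reel [ 0.57218669 -0.02743389] in bed 0.0029786592675974297 0.009095489730314762
from [ 0.5692 -0.0293  0.2404] [-179.99    0.    101.59] t 1.77 shift cm [ 0.23  0.29 12.04] yaw -0.0089
```

```bash
python3 -c "
from h import *
rel(.5718,-.027,.081,102.15)"
```

```text
from [ 0.5692 -0.0293  0.2404] [-179.99    0.    101.59] t 1.77 shift cm [ 0.17  0.31 15.94] yaw -0.0098
```

{"method": "carry_out", "body": {"plan": [100,0.17,0.31,3,-0.01,100,0.17,0.31,6,-0.01,100,0.17,0.31,9,-0.01,100,0.17,0.31,12,-0.01,100,0.17,0.31,14.5,-0.01,100,0.17,0.31,15.9,-0.01,100,0.17,0.31,15.9,-0.01,60,0.17,0.31,15.9,-0.01,30,0.17,0.31,15.9,-0.01,30,0.17,0.31,15.9,-0.01,30,0.17,0.31,15.9,-0.01,30,0.17,0.31,15.9,-0.01]}}

```text
t: 2.77
tool_pos: [0.5729, -0.0268, 0.0834]
tcp_rot: [179.9, 0.1, 102.2]
force: [-3.2, -2.3, 6.9]
finger_gap: 0.64
```

```bash
python3 -c "
from h import *
st()
f=grab_frame('wrist');save(f,'w2')"
```

```text
{'t': 2.7667, 'tool_pos': [0.5729, -0.0268, 0.0834], 'tcp_rot': [179.8782, 0.0755, 102.1908], 'force': [-3.194, -2.2956, 6.903], 'finger_gap': 0.6404, 'joint_pos': [-10.3583, 15.1067, 95.377, -0.0246, 69.3749, -22.5405]}
```

View pics/w2.png

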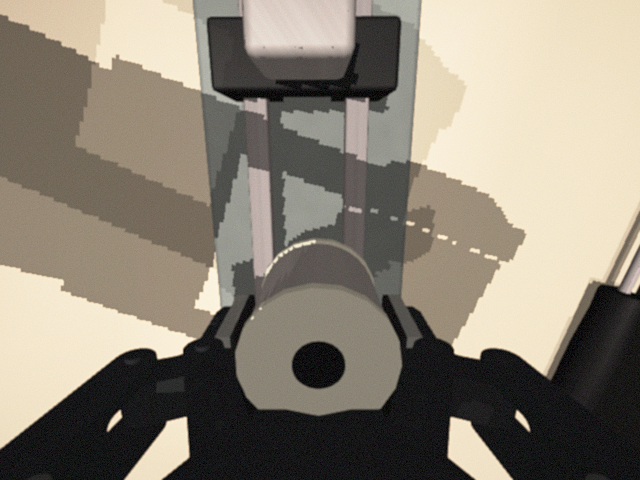

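{"method": "carry_out", "body": {"plan": [30,0,0,-0.6,0,30,0,0,-2,0,30,0,0,-4.5,0,30,0,0,-7.5,0,30,0,0,-9,0,30,0,0,-9,0,30,0,0,-9,0]}}

```text
t: 3.4
tool_pos: [0.5725, -0.0263, 0.1723]
tcp_rot: [179.9, 0.0, 102.2]
force: [-0.1, 0.2, -5.2]
finger_gap: 0.642
```

```bash
python3 -c "
from h import *
st()
f=grab_frame('top');save(f,'t3');f=grab_frame('side');save(f,'s3')
rel(.4875,.2843,.175,102.15)"
```

```text
{'t': 3.4, 'tool_pos': [0.5725, -0.0263, 0.1723], 'tcp_rot': [179.8939, 0.0347, 102.2016], 'force': [-0.1332, 0.2011, -5.2476], 'finger_gap': 0.6421, 'joint_pos': [-10.3341, 10.7415, 89.7218, 0.0087, 79.4253, -22.5373]}
from [ 0.5718 -0.0261  0.1703] [-1.7992e+02 -4.0000e-02  1.0220e+02] t 3.5 shift cm [32.12 -1.67 -0.45] yaw 0.0009
```

View pics/s3.png

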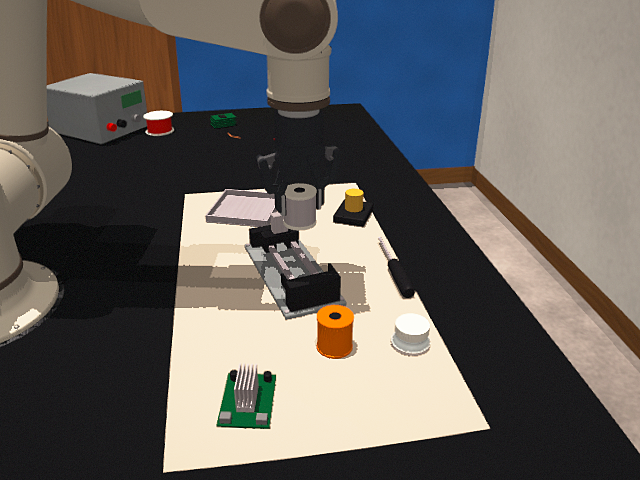

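{"method": "carry_out", "body": {"plan": [30,1,0,-0.4,0,30,3.5,-0.2,-0.4,0,30,7,-0.4,-0.4,0,30,10.5,-0.6,-0.4,0,30,14,-0.7,-0.4,0,30,17.5,-0.9,-0.4,0,30,21,-1.1,-0.4,0,30,24.5,-1.3,-0.4,0,30,28,-1.5,-0.4,0,30,31,-1.6,-0.4,0,30,32.1,-1.7,-0.4,0,30,32.1,-1.7,-0.4,0]}}

```text
t: 4.5
tool_pos: [0.4863, 0.2865, 0.1745]
tcp_rot: [-179.9, -0.0, 102.4]
force: [-0.0, 0.4, -3.9]
finger_gap: 0.642
```

{"method": "carry_out", "body": {"plan": [30,0,0,0,0,30,0,0,0,0]}}

```text
t: 4.67
tool_pos: [0.4877, 0.2834, 0.1749]
tcp_rot: [-179.9, 0.0, 102.2]
force: [0.1, -0.3, -3.7]
finger_gap: 0.642
```

```bash
python3 -c "
from h import *
st()
f=grab_frame('wrist');save(f,'w4')
rel(.4875,.2843,.060,102.15)"
```

```text
{'t': 4.6667, 'tool_pos': [0.4877, 0.2834, 0.1749], 'tcp_rot': [-179.9471, 0.0192, 102.1948], 'force': [0.0573, -0.3103, -3.6955], 'finger_gap': 0.642, 'joint_pos': [22.3347, 9.6929, 90.6429, -0.0098, 79.7197, 10.1416]}
from [0.488  0.2831 0.1751] [-1.7996e+02  1.0000e-02  1.0215e+02] t 4.72 shift cm [ 1.300e-01 -1.000e-02  1.151e+01] yaw 0.0001
```

View pics/w4.png

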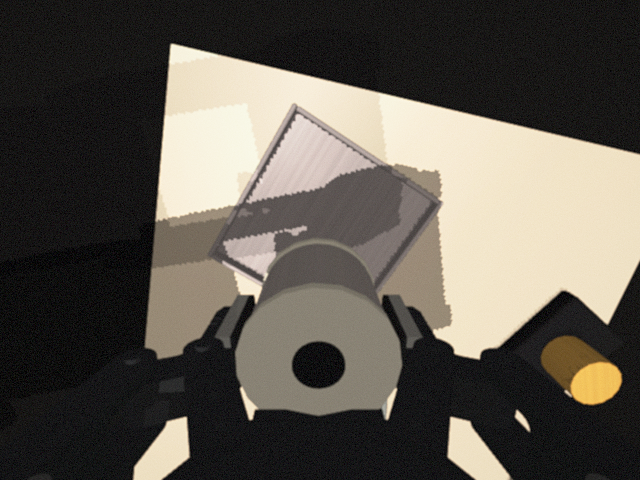

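```bash
python3 -c "
from h import *
f=grab_frame('wrist')
a,b,c=[plane(f,*q,.018)[:2] for q in((295,105),(441,204),(211,255))]
print(a,b,c,(b+c)/2,np.linalg.norm(b-a),np.linalg.norm(c-a))
print('reel',plane(f,318,364,.175-.0434+.06))
rel(.4875,.2843,.0485,102.15)"
```

```text
[0.45225544 0.37634357] [0.57923587 0.32905267] [0.40661381 0.24841588] [0.49292484 0.28873428] 0.1355007752764375 0.13582580606268888
reel [0.48943774 0.28465293 0.1916    ]
from [0.4881 0.283  0.1752] [-1.7998e+02  1.0000e-02  1.0214e+02] t 4.77 shift cm [ 0.14 -0.03 12.67] yaw -0.0002
```

{"method": "carry_out", "body": {"plan": [30,0.3,0.3,1.5,0,30,0.3,0.3,4,0,30,0.3,0.3,6.5,0,30,0.3,0.3,9,0,30,0.3,0.3,11,0,30,0.3,0.3,12,0,30,0.3,0.3,12.3,0,30,0.3,0.3,12.5,0,30,0.3,0.3,12.6,0,30,0.3,0.3,12.6,0]}}

```text
t: 5.6
tool_pos: [0.4907, 0.2876, 0.0504]
tcp_rot: [179.9, -0.0, 102.2]
force: [0.7, 0.5, -4.0]
finger_gap: 0.646
```

```bash
python3 -c "
from h import *
st()
f=grab_frame('side');save(f,'s5');I=cv2.imread('pics/s5.png');cv2.imwrite('pics/s5c.png',cv2.resize(I[150:250,190:350],None,fx=5,fy=5))
st()"
```

```text
{'t': 5.6, 'tool_pos': [0.4907, 0.2876, 0.0504], 'tcp_rot': [179.915, -0.0215, 102.1939], 'force': [0.7213, 0.5287, -4.0325], 'finger_gap': 0.6462, 'joint_pos': [22.6124, 16.6935, 97.6538, 0.0064, 65.5652, 10.4159]}
{'t': 5.65, 'tool_pos': [0.4906, 0.2876, 0.0505], 'tcp_rot': [179.9133, -0.0222, 102.1995], 'force': [0.2518, 0.5223, -3.9633], 'finger_gap': 0.6423, 'joint_pos': [22.6171, 16.687, 97.656, 0.0067, 65.5678, 10.4148]}
```

View pics/s5c.png

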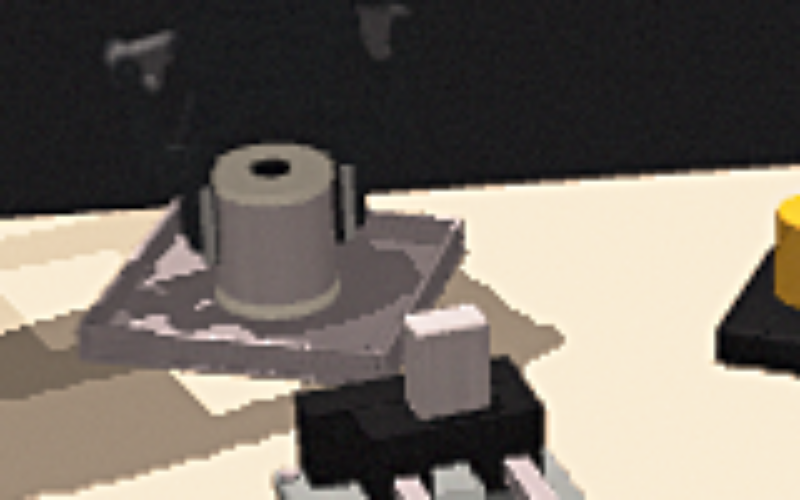

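The reel hangs upright, just above the tray floor and well inside the walls. I'll lower it the last few millimetres.

{"method": "carry_out", "body": {"plan": [30,0,0,0.15,0,30,0,0,0.3,0,30,0,0,0.3,0]}}

```text
t: 5.9
tool_pos: [0.4905, 0.2877, 0.0474]
tcp_rot: [179.9, -0.0, 102.2]
force: [-2.4, -0.7, 6.7]
finger_gap: 0.643
```

```bash
python3 -c "
from h import *
grab_frame('top');st()"
```

```text
{'t': 5.95, 'tool_pos': [0.4905, 0.2878, 0.0474], 'tcp_rot': [179.9203, -0.0219, 102.2113], 'force': [-3.0885, -0.2799, 6.2474], 'finger_gap': 0.643, 'joint_pos': [22.6321, 16.8924, 97.8005, 0.0078, 65.2248, 10.4176]}
```

{"method": "carry_out", "body": {"plan": [80,0,0,0,0,100,0,0,0,0,100,0,0,0,0,100,0,0,0,0,100,0,0,-1,0,100,0,0,-3,0,100,0,0,-6,0,100,0,0,-10,0,100,0,0,-14,0,100,0,0,-18,0,100,0,0,-18,0]}}

```text
t: 6.87
tool_pos: [0.4918, 0.2883, 0.2356]
tcp_rot: [179.4, -0.1, 102.2]
force: [-0.1, 0.3, 1.2]
finger_gap: 1.002
```

```bash
python3 -c "
from h import *
st()
f=grab_frame('side');save(f,'s6');I=cv2.imread('pics/s6.png');cv2.imwrite('pics/s6c.png',cv2.resize(I[150:350,190:450],None,fx=3,fy=3))
rel(.46,-.285,.25,79)"
```

```text
{'t': 6.8667, 'tool_pos': [0.4918, 0.2883, 0.2356], 'tcp_rot': [179.3752, -0.1209, 102.2131], 'force': [-0.07, 0.3361, 1.1649], 'finger_gap': 1.0016, 'joint_pos': [22.6311, 8.0916, 85.3534, 0.0059, 85.9187, 10.4183]}
from [0.4912 0.288  0.2317] [ 1.7957e+02 -8.0000e-02  1.0221e+02] t 6.92 shift cm [-55.34 -15.16  -2.02] yaw 0.4051
```

View pics/s6c.png

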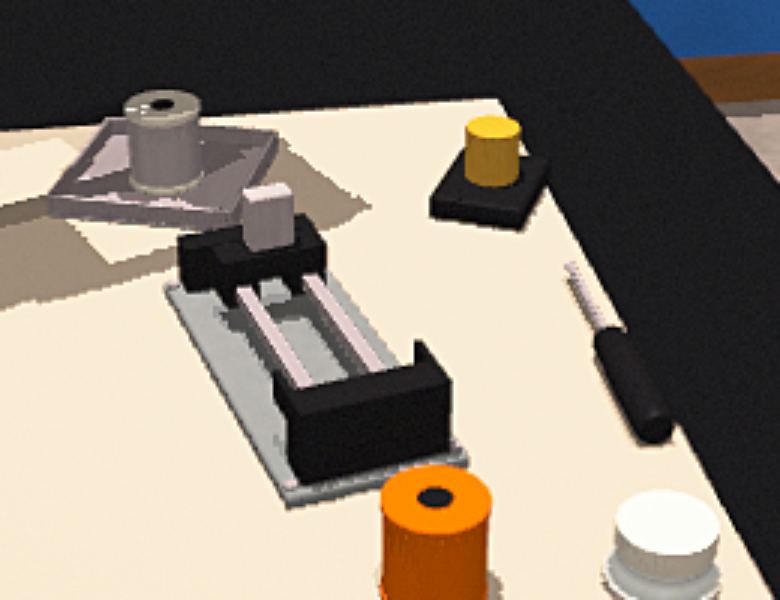

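{"method": "carry_out", "body": {"plan": [100,-55.3,-15.2,-2,0.405,100,-55.3,-15.2,-2,0.405,100,-55.3,-15.2,-2,0.405,100,-55.3,-15.2,-2,0.405,100,-55.3,-15.2,-2,0.405,100,-55.3,-15.2,-2,0.405,100,-55.3,-15.2,-2,0.405,100,-55.3,-15.2,-2,0.405,100,-55.3,-15.2,-2,0.405,100,-55.3,-15.2,-2,0.405,100,-55.3,-15.2,-2,0.405,100,-55.3,-15.2,-2,0.405]}}

```text
t: 7.92
tool_pos: [0.4616, -0.2134, 0.244]
tcp_rot: [-180.0, -0.0, 79.0]
force: [1.1, 0.3, 0.8]
finger_gap: 1.002
```

{"method": "carry_out", "body": {"plan": [100,0,0,0,0,100,0,0,0,0,100,0,0,0,0]}}

```text
t: 8.17
tool_pos: [0.4623, -0.2112, 0.2436]
tcp_rot: [-180.0, -0.0, 79.0]
force: [0.8, 0.5, 0.5]
finger_gap: 0.996
```

```bash
python3 -c "
from h import *
rel(.46,-.292,.2,79)"
```

```text
from [ 0.4623 -0.2112  0.2436] [-1.7996e+02 -4.0000e-02  7.8960e+01] t 8.17 shift cm [-7.98  1.33  4.35] yaw -0.0008
```

{"method": "carry_out", "body": {"plan": [100,-4,0.6,0,0,100,-8,1.3,0,0,100,-8,1.3,0,0,100,-8,1.3,0,0,100,-8,1.3,0,0]}}

```text
t: 8.58
tool_pos: [0.4603, -0.2912, 0.2437]
tcp_rot: [-180.0, -0.0, 79.1]
force: [-0.0, 0.3, 0.5]
finger_gap: 0.999
```

```bash
python3 -c "
from h import *
f=grab_frame('wrist');save(f,'w7')
print(proj(f,(.46,-.292,.004)),proj(f,(.46,-.292,.046)))
hsv=cv2.cvtColor(f['image'],cv2.COLOR_RGB2HSV)
g=cv2.inRange(hsv,(50,80,10),(90,255,255))
cn=max(cv2.findContours(g,0,1)[0],key=cv2.contourArea);cn=cv2.convexHull(cn)
r=cv2.minAreaRect(cn);P=np.array([plane(f,*q,.004)[:2] for q in cv2.boxPoints(r)]);print(r,P,P.mean(0))
for i in range(4):
  v=P[(i+1)%4]-P[i];print(np.linalg.norm(v),np.degrees(np.arctan2(v[1],v[0])))
cv2.imwrite('pics/w7c.png',cv2.resize(cv2.imread('pics/w7.png')[170:320,220:420],None,fx=4,fy=4))
rel(.46,-.292,.2,79)"
```

```text
[316.48811296 216.83923103] [316.27628307 226.02175523]
((319.0, 216.0), (92.0, 66.0), 90.0) [[ 0.43911691 -0.23931768]
 [ 0.50406735 -0.25186484]
 [ 0.48821136 -0.3480443 ]
 [ 0.41814655 -0.33451509]] [ 0.46238554 -0.29343548]
0.06615127200902925 -10.933746478345482
0.09747769949561831 -99.36148621447597
0.07135907108944999 169.07094344808775
0.09747976336809967 77.57712232836424
from [ 0.4604 -0.291   0.2438] [-1.7999e+02 -3.0000e-02  7.9090e+01] t 8.63 shift cm [-0.11 -0.01  4.38] yaw 0.0015
```

View pics/w7.png

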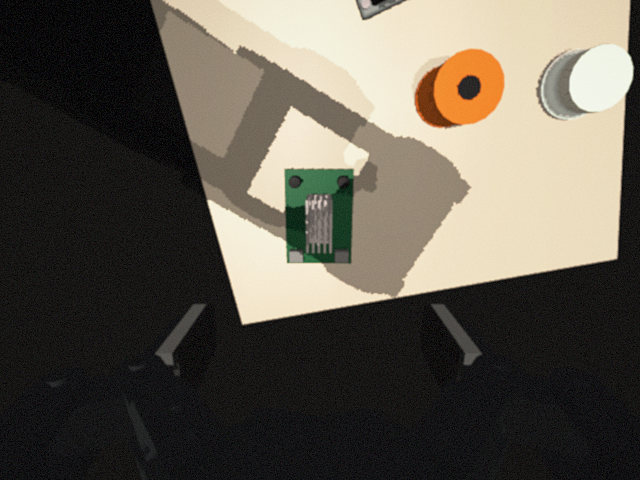

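View pics/w7c.png

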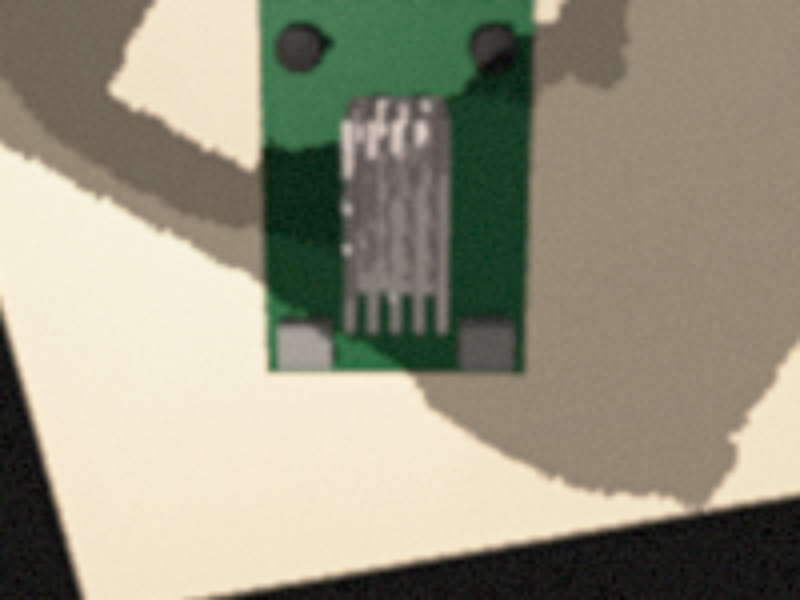

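```bash
python3 -c "
from h import *
rel(.462,-.293,.038,79)"
```

```text
from [ 0.4604 -0.291   0.2438] [-1.7999e+02 -3.0000e-02  7.9090e+01] t 8.63 shift cm [-0.18  0.2  20.58] yaw 0.0015
```

{"method": "carry_out", "body": {"plan": [100,-0.2,0.2,3,0,100,-0.2,0.2,7,0,100,-0.2,0.2,11,0,100,-0.2,0.2,14.5,0,100,-0.2,0.2,17.5,0,100,-0.2,0.2,19.5,0,100,-0.2,0.2,20.3,0,100,-0.2,0.2,20.6,0,100,-0.2,0.2,20.6,0,100,-0.2,0.2,20.6,0]}}

```text
t: 9.47
tool_pos: [0.4624, -0.2949, 0.0393]
tcp_rot: [179.9, 0.1, 79.0]
force: [0.1, -0.4, 0.4]
finger_gap: 1.002
```

```bash
python3 -c "
from h import *
st()
f=grab_frame('side');save(f,'s8');cv2.imwrite('pics/s8c.png',cv2.resize(cv2.imread('pics/s8.png')[300:450,150:350],None,fx=4,fy=4))
f=grab_frame('wrist');save(f,'w8')"
```

```text
{'t': 9.4667, 'tool_pos': [0.4624, -0.2949, 0.0393], 'tcp_rot': [179.9014, 0.0509, 79.0348], 'force': [0.0691, -0.4313, 0.4241], 'finger_gap': 1.0018, 'joint_pos': [-40.58, 15.2934, 101.0069, 0.005, 63.5888, -29.6171]}
```

View pics/s8c.png

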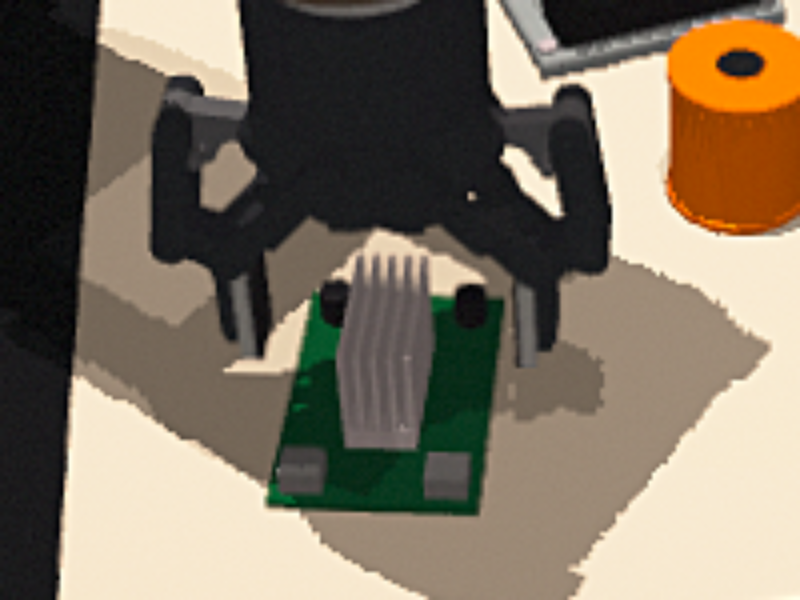

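View pics/w8.png

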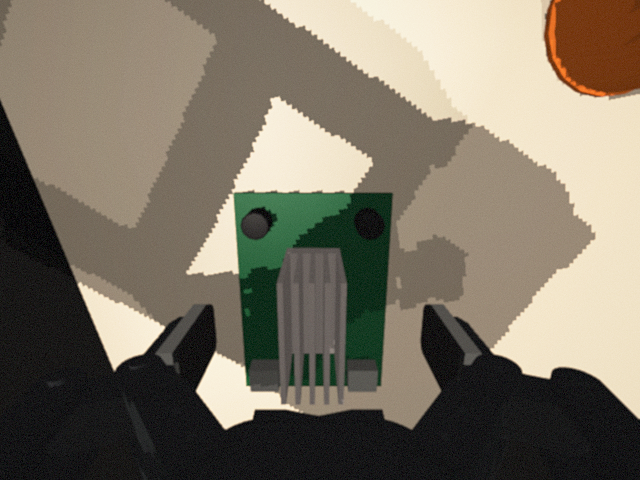

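{"method": "carry_out", "body": {"plan": [100,0,-0.2,0,0,70,0,-0.2,0,0,40,0,-0.2,0,0,10,0,-0.2,0,0,5,0,-0.2,0,0,5,0,-0.2,0,0,5,0,-0.2,0,0,5,0,-0.2,0,0,5,0,-0.2,0,0]}}

```text
t: 10.32
tool_pos: [0.4598, -0.2945, 0.038]
tcp_rot: [180.0, 0.0, 79.0]
force: [-0.2, 0.9, 4.2]
finger_gap: 0.27
```

```bash
python3 -c "
from h import *
st()
f=grab_frame('side');save(f,'s9');cv2.imwrite('pics/s9c.png',cv2.resize(cv2.imread('pics/s9.png')[300:450,150:350],None,fx=4,fy=4))
f=grab_frame('wrist');save(f,'w9')"
```

```text
{'t': 10.3167, 'tool_pos': [0.4598, -0.2945, 0.038], 'tcp_rot': [179.9868, 0.0042, 78.9993], 'force': [-0.2431, 0.8616, 4.1811], 'finger_gap': 0.2703, 'joint_pos': [-40.7282, 15.1901, 101.3276, 0.0032, 63.4688, -29.729]}
```

View pics/s9c.png

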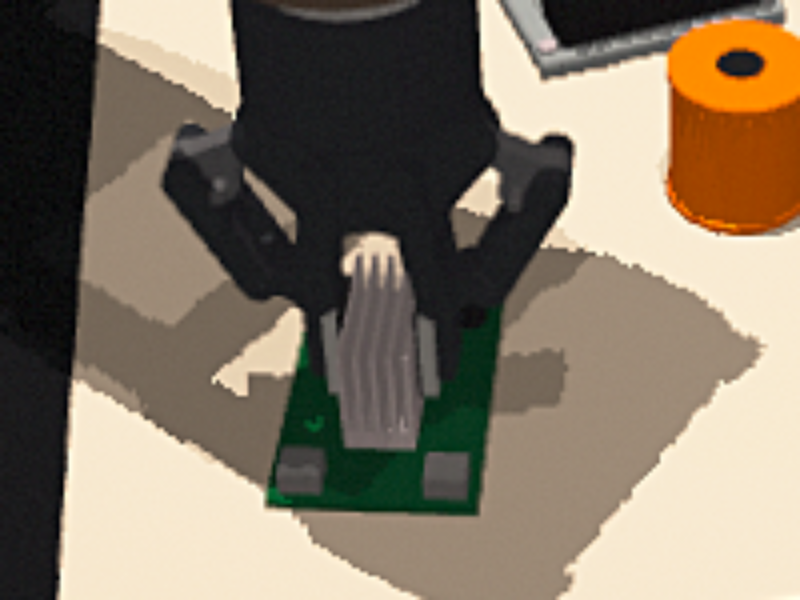

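View pics/w9.png

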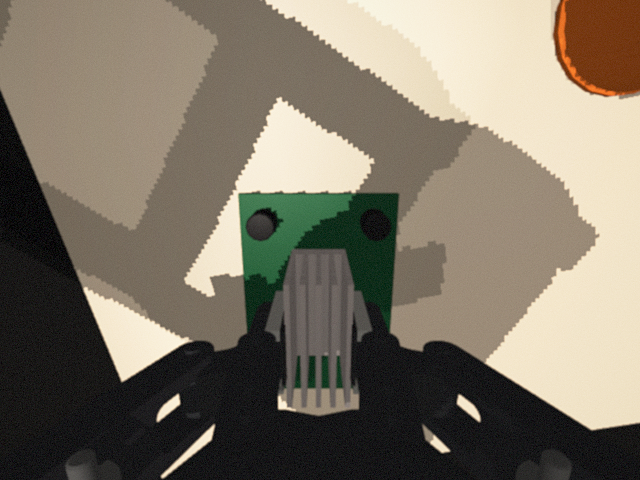

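```bash
cat > edge.py <<'E'
from h import *
f=grab_frame('wrist');s=sense()
def info(z):
    R=Ro.from_euler('xyz',s['tcp_rot'],degrees=True)
    I=f['image'];hsv=cv2.cvtColor(I,cv2.COLOR_RGB2HSV)
    g=cv2.inRange(hsv,(50,80,10),(90,255,255))
    g[330:]=0
    cn=max(cv2.findContours(g,0,1)[0],key=cv2.contourArea)[:,0]
    top=cn[:,1].min();xs=[]
    # top edge: per column min row
    x0,x1=cn[:,0].min(),cn[:,0].max()
    cols=np.arange(x0+8,x1-8);rows=[np.flatnonzero(g[:,c])[0] for c in cols]
    m=np.abs(rows-np.median(rows))<4
    k=np.polyfit(cols[m],np.array(rows)[m],1)
    # corner columns at a few rows below edge
    r=int(np.median(rows))+5;cc=np.flatnonzero(g[r]);cl,cr=cc[0],cc[-1]+1
    a=plane(f,cl,np.polyval(k,cl)-0.0,z);b=plane(f,cr,np.polyval(k,cr),z)
    la,lb=[R.inv().apply(q-np.array(s['tool_pos'])) for q in(a,b)]
    print('edge L,R in tool mm',np.round(la*1000,1),np.round(lb*1000,1),'width',round(np.linalg.norm(la-lb)*1000,1))
    mid=(la+lb)/2;e=lb-la
    print('board centre tool xy mm',np.round((mid-[.05,0,0])[:2]*1000,1),'edge tilt deg',round(np.degrees(np.arctan2(e[0],e[1])),2))
import sys
z=float(sys.argv[1]) if len(sys.argv)>1 else .004
info(z);st()
E
python3 edge.py .004
```

```text
edge L,R in tool mm [  51.6 -126.    33.9] [51.5 36.1 34. ] width 162.1
board centre tool xy mm [  1.6 -44.9] edge tilt deg -0.01
{'t': 10.4667, 'tool_pos': [0.4597, -0.2945, 0.038], 'tcp_rot': [179.9859, 0.0067, 78.9993], 'force': [-0.6156, -0.381, 4.879], 'finger_gap': 0.2741, 'joint_pos': [-40.7291, 15.1862, 101.3295, 0.0013, 63.4687, -29.729]}
```

{"method": "carry_out", "body": {"plan": [5,0,0,-0.3,0,5,0,0,-1,0,5,0,0,-3,0,5,0,0,-6,0,5,0,0,-9,0,5,0,0,-12,0,5,0,0,-14,0,5,0,0,-14,0,5,0,0,-14,0]}}

```text
t: 11.22
tool_pos: [0.4598, -0.2945, 0.1788]
tcp_rot: [179.9, 0.0, 79.0]
force: [0.4, -0.7, -2.4]
finger_gap: 0.276
```

```bash
python3 - <<'E'
from h import *
f=grab_frame('side');save(f,'s10');cv2.imwrite('pics/s10c.png',cv2.resize(cv2.imread('pics/s10.png')[150:450,150:400],None,fx=2.4,fy=2))
f=grab_frame('wrist');save(f,'w10')
E
python3 edge.py .144
python3 -c "
from h import *
rel(.5712,-.036,.18,102.15)"
```

```text
edge L,R in tool mm [ 51.6 -90.8  32.8] [51.9 35.9 32.5] width 126.7
board centre tool xy mm [  1.7 -27.4] edge tilt deg 0.12
{'t': 11.3667, 'tool_pos': [0.4592, -0.294, 0.1766], 'tcp_rot': [-179.896, -0.0624, 78.9999], 'force': [-1.0089, 0.8936, -2.0536], 'finger_gap': 0.2735, 'joint_pos': [-40.7292, 7.4769, 92.993, 0.0027, 79.6514, -29.7297]}
from [ 0.4592 -0.294   0.1766] [-1.799e+02 -6.000e-02  7.900e+01] t 11.37 shift cm [27.47  6.07 -0.33] yaw -0.404
```

View pics/s10c.png

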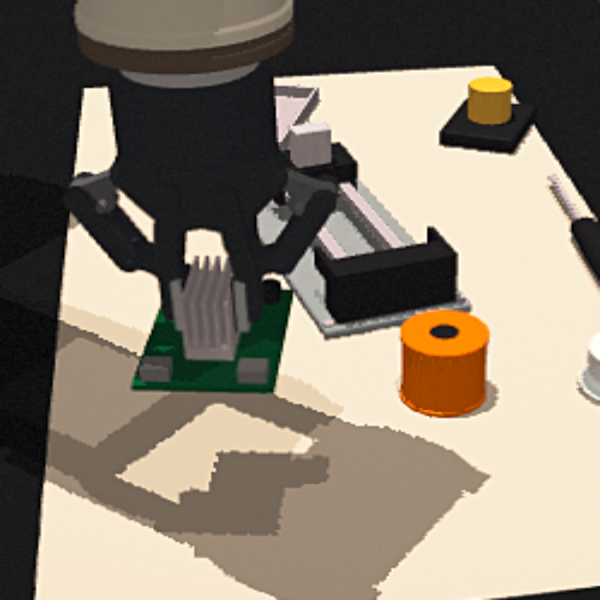

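View pics/w10.png

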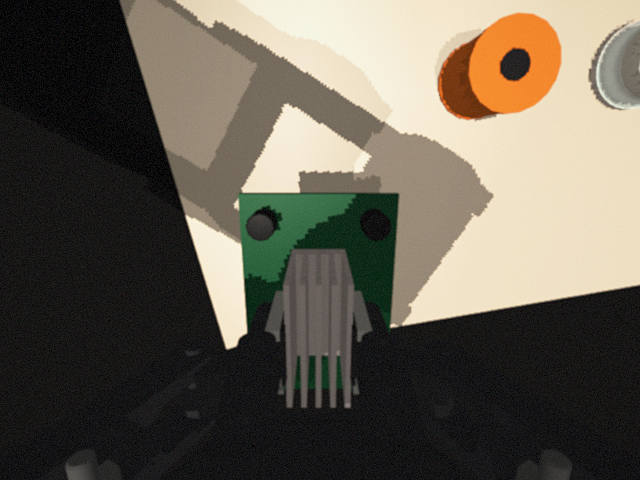

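```bash
python3 -c "
from h import *
rel(.5703,-.0327,.165,102.15)"
```

```text
from [ 0.4592 -0.294   0.1766] [-1.799e+02 -6.000e-02  7.900e+01] t 11.37 shift cm [27.77  5.92  1.17] yaw -0.404
```

{"method": "carry_out", "body": {"plan": [5,1,0.2,0,-0.02,5,4,0.9,0,-0.08,5,7.5,1.6,0,-0.14,5,11,2.4,0,-0.2,5,14.5,3.1,0,-0.26,5,18,3.9,0,-0.32,5,21.5,4.6,0.3,-0.36,5,24.5,5.3,0.6,-0.39,5,26.7,5.8,1,-0.404,5,27.8,5.9,1.2,-0.404,5,27.8,5.9,1.2,-0.404,5,27.8,5.9,1.2,-0.404]}}

```text
t: 12.37
tool_pos: [0.5702, -0.0325, 0.1651]
tcp_rot: [-179.9, -0.0, 102.2]
force: [-0.2, -0.1, -3.8]
finger_gap: 0.272
```

{"method": "carry_out", "body": {"plan": [5,0,0,0,0,5,0,0,0,0]}}

```text
t: 12.53
tool_pos: [0.5703, -0.0338, 0.1659]
tcp_rot: [-180.0, 0.0, 102.1]
force: [-0.0, 0.1, -2.1]
finger_gap: 0.275
```

```bash
python3 - <<'E'
from h import *
for n in('wrist','side'):
    f=grab_frame(n);save(f,n+'11')
cv2.imwrite('pics/s11c.png',cv2.resize(cv2.imread('pics/side11.png')[150:350,200:400],None,fx=3,fy=3))
rel(.5703,-.0327,.165,102.15)
E
```

```text
from [ 0.5704 -0.0337  0.166 ] [1.7999e+02 1.0000e-02 1.0207e+02] t 12.63 shift cm [0.1  0.01 0.1 ] yaw -0.0015
```

View pics/wrist11.png

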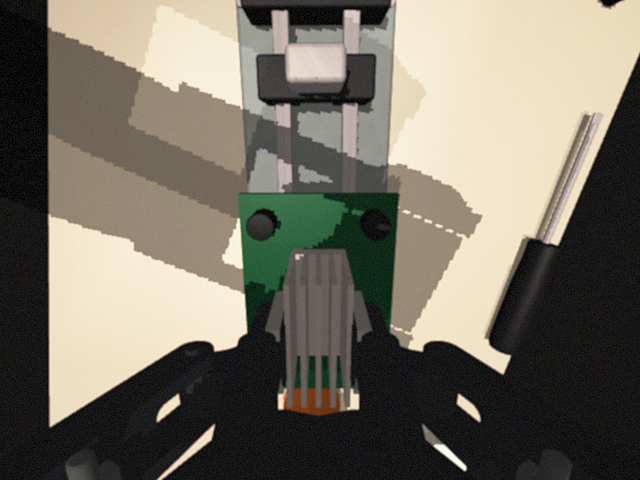

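View pics/s11c.png

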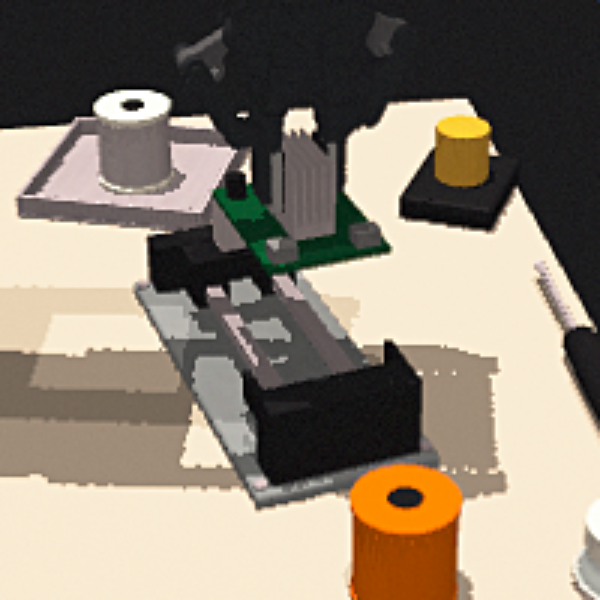

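```bash
python3 - <<'E'
import cv2
I=cv2.imread('pics/wrist11.png')
cv2.imwrite('pics/w11c.png',cv2.resize(I[0:200,225:410],None,fx=4,fy=3,interpolation=cv2.INTER_CUBIC))
E
```

```text
(no output)
```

View pics/w11c.png

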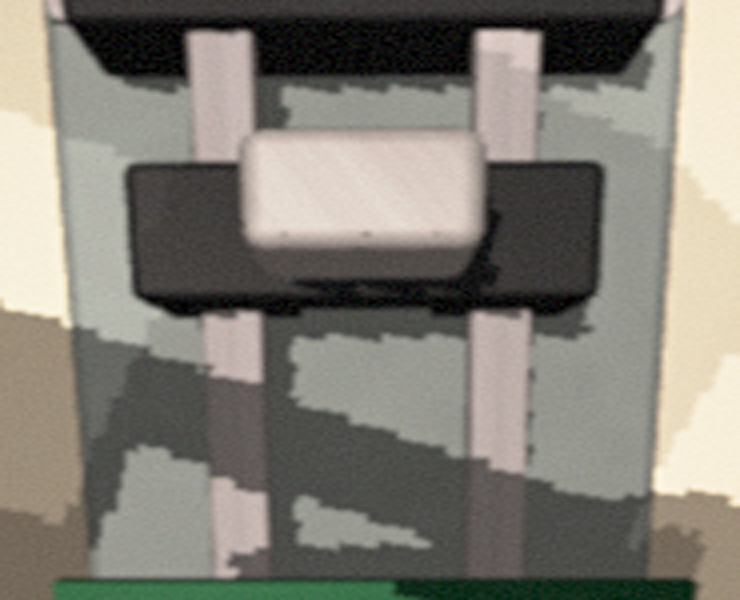

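```bash
python3 - <<'E'
from h import *
f=grab_frame('wrist');s=sense();R=Ro.from_euler('xyz',s['tcp_rot'],degrees=True)
def c(x,y,z):
    q=plane(f,x/4+225,y/3,z);return R.inv().apply(q-np.array(s['tool_pos']))*1000
for n,a in dict(Lf=(221,32,.04),Ln=(242.5,560,.04),Rf=(508,32,.04),Rn=(495,560,.04),mjf1=(137,294,.06),mjf2=(600,294,.06),mjb1=(128,163,.06),mjb2=(603,163,.06),pf1=(250,238,.098),pf2=(480,238,.098),pb1=(245,132,.098),pb2=(482,132,.098),boardL=(55,580,s['tool_pos'][2]-.034),boardR=(694,580,s['tool_pos'][2]-.034)).items():print(n,np.round(c(*a),1))
print(s['tool_pos'],s['tcp_rot'])
E
```

```text
Lf [148.8 -21.2 126. ]
Ln [ 42.9 -20.8 126. ]
Rf [148.8  22.2 126. ]
Rn [ 42.9  22.9 126. ]
mjf1 [ 97.4 -33.2 106. ]
mjf2 [ 97.4  35.4 106. ]
mjb1 [120.7 -33.4 106. ]
mjb2 [120.6  34.8 106. ]
pf1 [101.5 -13.1  68. ]
pf2 [101.5  14.8  68. ]
pb1 [116.7 -13.3  68. ]
pb2 [116.7  14.7  68. ]
boardL [ 51.  -32.6  34. ]
boardR [51.  36.5 34. ]
[ 0.57046774 -0.03354011  0.16599554] [ 1.79988301e+02 -4.10100606e-04  1.02080681e+02]
```

{"method": "carry_out", "body": {"plan": [5,0.2,-0.1,0.5,-0.001,5,0.2,-0.1,2,-0.001,5,0.2,-0.1,4,-0.001,5,0.2,-0.1,5.5,-0.001,5,0.2,-0.1,5.9,-0.001,5,0.2,-0.1,5.9,-0.001,5,0.2,-0.1,5.9,-0.001]}}

```text
t: 13.27
tool_pos: [0.5694, -0.0311, 0.1073]
tcp_rot: [180.0, 0.0, 102.2]
force: [-0.7, 0.4, -0.8]
finger_gap: 0.272
```

```bash
python3 - <<'E'
from h import *
for n in('wrist','side'):
    f=grab_frame(n);save(f,n+'12')
cv2.imwrite('pics/s12c.png',cv2.resize(cv2.imread('pics/side12.png')[200:340,220:380],None,fx=4.5,fy=4.2,interpolation=cv2.INTER_CUBIC))
st()
E
```

```text
{'t': 13.3667, 'tool_pos': [0.5697, -0.0311, 0.1079], 'tcp_rot': [179.9158, 0.0305, 102.2015], 'force': [-0.3121, -0.4726, -1.0016], 'finger_gap': 0.274, 'joint_pos': [-10.8675, 13.427, 94.3641, 0.0052, 72.1196, -23.0706]}
```

View pics/s12c.png

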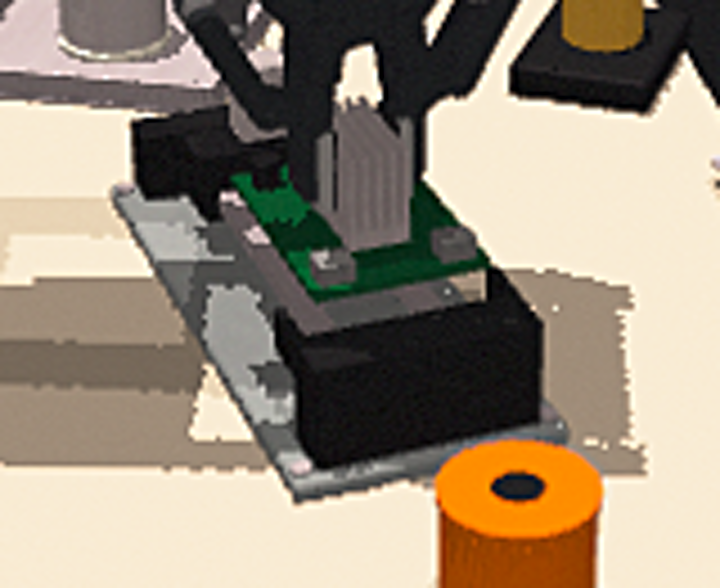

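View pics/wrist12.png

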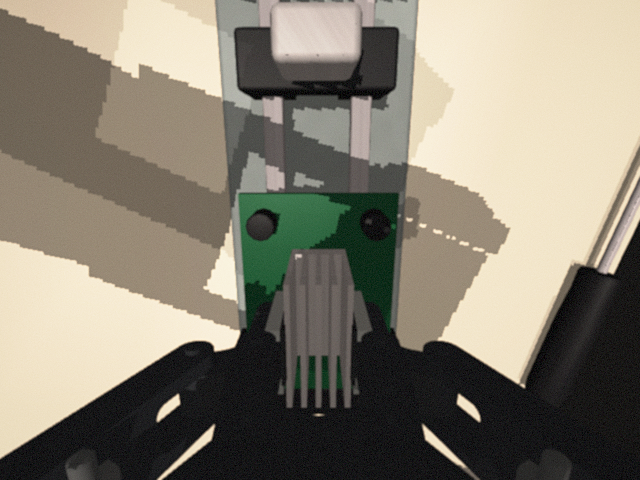

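```bash
python3 - <<'E'
from h import *
f=grab_frame('side')
w=np.radians(12.15);ux=np.array([np.cos(w),np.sin(w)]);uy=np.array([-np.sin(w),np.cos(w)]);b=np.array([.5712,-.037])
for n,x,y,z in(('bL',318,298,.070),('bR',490,266,.070),('jbL',303,350,.06),('jbR',543,320,.06),('ckL',278,307,.06),('ckR',489,268,.06)):
    q=plane(f,x/4.5+220,y/4.2+200,z)[:2];print(n,np.round(q,4),np.round([(q-b)@ux*1000,(q-b)@uy*1000],1))
E
```

```text
bL [ 0.549  -0.0869] [-32.2 -44.1]
bR [ 0.615  -0.0739] [ 35.1 -45.3]
jbL [ 0.5408 -0.1071] [-44.5 -62.2]
jbR [ 0.6299 -0.1005] [ 44.1 -74.5]
ckL [ 0.5353 -0.0757] [-43.2 -30.3]
ckR [ 0.6174 -0.0597] [ 40.4 -32. ]
```

{"method": "carry_out", "body": {"plan": [5,0,0,0.5,0,5,0,0,1.2,0,5,0,0,1.9,0,5,0,0,2.4,0,5,0,0,2.7,0,5,0,0,2.8,0,5,0,0,2.8,0]}}

```text
t: 14.0
tool_pos: [0.5692, -0.031, 0.0785]
tcp_rot: [-180.0, -0.0, 102.2]
force: [1.1, 0.4, -2.6]
finger_gap: 0.274
```

```bash
python3 - <<'E'
from h import *
st()
for n in('wrist','side'):
    f=grab_frame(n);save(f,n+'13')
cv2.imwrite('pics/s13c.png',cv2.resize(cv2.imread('pics/side13.png')[200:340,220:380],None,fx=4.5,fy=4.2,interpolation=cv2.INTER_CUBIC))
st()
E
```

```text
{'t': 14.0, 'tool_pos': [0.5692, -0.031, 0.0785], 'tcp_rot': [-179.9777, -0.0151, 102.204], 'force': [1.0737, 0.3867, -2.6257], 'finger_gap': 0.2744, 'joint_pos': [-10.8633, 15.1035, 96.0085, 0.0055, 68.9144, -23.0694]}
{'t': 14.1, 'tool_pos': [0.5694, -0.031, 0.079], 'tcp_rot': [179.9856, -0.0013, 102.2044], 'force': [0.6225, -0.3705, -1.5876], 'finger_gap': 0.2741, 'joint_pos': [-10.8649, 15.079, 95.985, 0.0073, 68.9232, -23.0719]}
```

View pics/s13c.png

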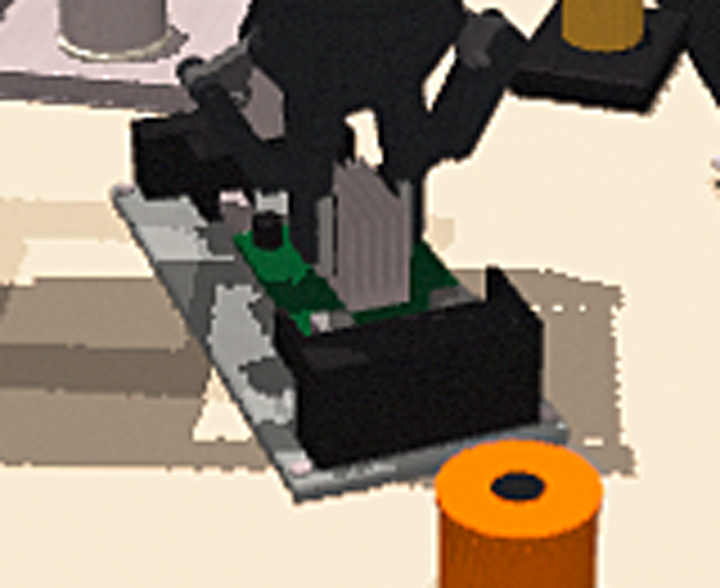

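Nearly seated between the cheeks, with no side load. I'll lower another 2 mm and check for contact.

{"method": "carry_out", "body": {"plan": [5,0,0,0.1,0,5,0,0,0.2,0,5,0,0,0.2,0,5,0,0,0.2,0]}}

```text
t: 14.43
tool_pos: [0.5695, -0.0311, 0.078]
tcp_rot: [179.9, 0.0, 102.2]
force: [-6.1, 1.3, 12.2]
finger_gap: 0.272
```

{"method": "carry_out", "body": {"plan": [30,0,0,-0.05,0,60,0,0,-0.05,0,100,0,0,-0.05,0,100,0,0,-0.05,0,100,0,0,-0.05,0,100,0,0,-1,0,100,0,0,-3,0,100,0,0,-6,0,100,0,0,-9,0,100,0,0,-12,0,100,0,0,-12,0,100,0,0,-12,0]}}

```text
t: 15.43
tool_pos: [0.5698, -0.0311, 0.1991]
tcp_rot: [179.8, 0.1, 102.2]
force: [0.5, -0.9, -1.6]
finger_gap: 1.002
```

```bash
python3 - <<'E'
from h import *
st()
for n in('wrist','side','top'):
    f=grab_frame(n);save(f,n+'14')
cv2.imwrite('pics/s14c.png',cv2.resize(cv2.imread('pics/side14.png')[200:340,220:380],None,fx=4.5,fy=4.2,interpolation=cv2.INTER_CUBIC))
cv2.imwrite('pics/w14c.png',cv2.resize(cv2.imread('pics/wrist14.png')[0:340,210:430],None,fx=2.4,fy=1.75,interpolation=cv2.INTER_CUBIC))
E
```

```text
{'t': 15.4333, 'tool_pos': [0.5698, -0.0311, 0.1991], 'tcp_rot': [179.8082, 0.0754, 102.2041], 'force': [0.4511, -0.9298, -1.6123], 'finger_gap': 1.0024, 'joint_pos': [-10.8654, 9.4492, 88.0524, 0.0058, 82.2925, -23.0703]}
```

View pics/s14c.png

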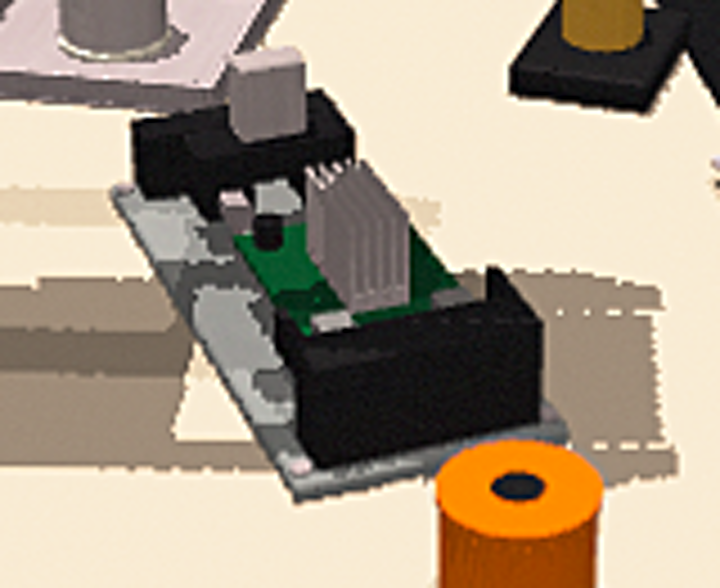

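View pics/wrist14.png

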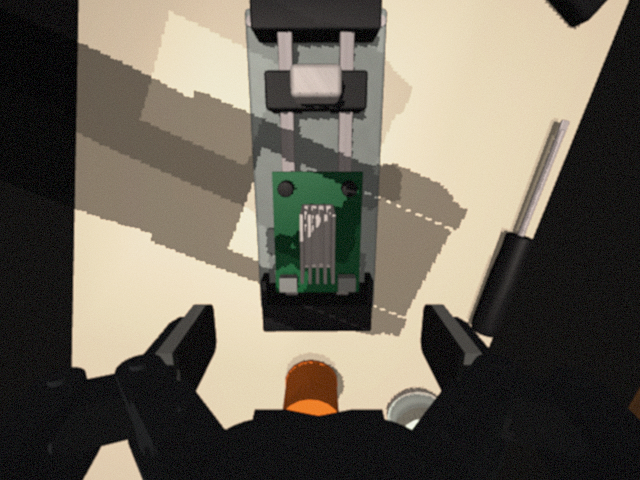

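```bash
python3 - <<'E'
from h import *
I=cv2.imread('pics/wrist14.png')
cv2.imwrite('pics/w14d.png',cv2.resize(I[0:310,240:390],None,fx=5,fy=1.93,interpolation=cv2.INTER_CUBIC))
cv2.imwrite('pics/w14e.png',cv2.resize(I[50:190,245:385],None,fx=4.2,fy=4.2,interpolation=cv2.INTER_CUBIC))
cv2.imwrite('pics/w14f.png',cv2.resize(I[250:340,250:385],None,fx=5.5,fy=5.5,interpolation=cv2.INTER_CUBIC))
E
```

```text
(no output)
```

View pics/w14e.png

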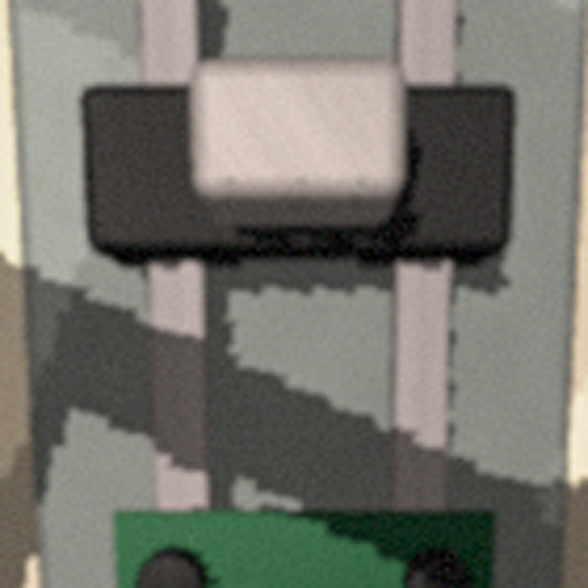

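View pics/w14f.png

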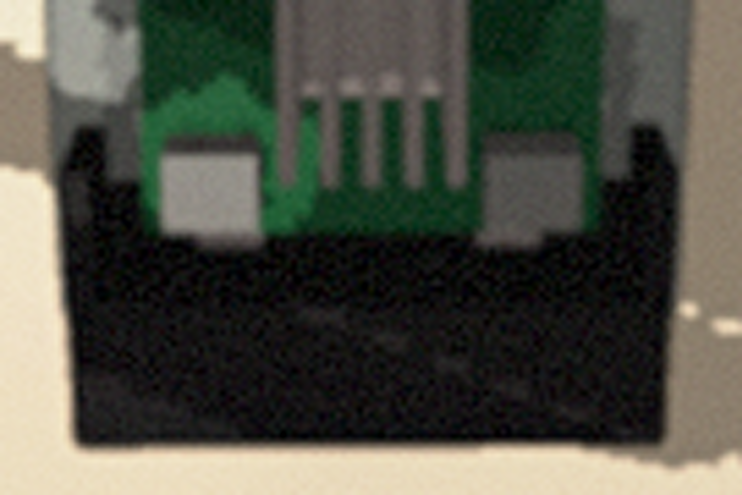

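```bash
python3 - <<'E'
from h import *
f=grab_frame('wrist');s=sense();R=Ro.from_euler('xyz',s['tcp_rot'],degrees=True);o=np.array(s['tool_pos'])
def e(x,y,z): return plane(f,x/4.2+245,y/4.2+50,z)
def g(x,y,z): return plane(f,x/5.5+250,y/5.5+250,z)
T=lambda q:np.round(R.inv().apply(q-o)*1000,1)
for n,q in dict(mjf1=e(95,245,.06),mjf2=e(505,245,.06),mjb=e(295,88,.06),pf1=e(198,190,.098),pf2=e(402,190,.098),pb1=e(192,65,.098),pb2=e(404,65,.098),bL=e(116,513,.044),bR=e(495,511,.044),jb1=g(78,442,.06),jb2=g(663,442,.06),bn=g(370,235,.044),railL=e(177,330,.04),railR=e(422,330,.04)).items():print(n,T(q),np.round(q,4))
P=(e(198,190,.098)+e(402,190,.098)+e(192,65,.098)+e(404,65,.098))/4
print(P);rel(P[0],P[1],.2,102.15)
E
```

```text
mjf1 [ 94.5 -32.4 135.9] [0.5169 0.0546 0.06  ]
mjf2 [ 94.5  33.7 135.8] [0.5815 0.0686 0.06  ]
mjb [ 1.175e+02 -1.000e-01  1.359e+02] [0.5436 0.084  0.06  ]
pf1 [ 98.1 -13.   97.9] [0.5352 0.0622 0.098 ]
pf2 [98.1 14.7 97.8] [0.5622 0.0681 0.098 ]
pb1 [113.5 -13.5  97.9] [0.5314 0.0771 0.098 ]
pb2 [113.5  14.7  97.8] [0.559  0.0831 0.098 ]
bL [ 50.8 -32.6 151.9] [0.5259 0.0119 0.044 ]
bR [ 51.2  35.7 151.7] [0.5926 0.0267 0.044 ]
jb1 [-74.4 -42.1 135.8] [ 0.5431 -0.1125  0.06  ]
jb2 [-74.3  44.5 135.6] [ 0.6278 -0.0941  0.06  ]
bn [-48.2   1.1 151.7] [ 0.5798 -0.0778  0.044 ]
railL [ 82.3 -21.2 155.9] [0.5304 0.045  0.04  ]
railR [ 82.3  22.1 155.8] [0.5728 0.0542 0.04  ]
[0.54695369 0.07263921 0.098     ]
from [ 0.5688 -0.031   0.1958] [-1.7991e+02 -5.0000e-02  1.0220e+02] t 15.63 shift cm [10.59  0.05 -0.42] yaw 0.0009
```

{"method": "carry_out", "body": {"plan": [100,3,0,0,0,100,6.5,0,0,0,100,9.5,0.1,0,0,100,10.6,0.1,1,0,100,10.6,0.1,3,0,100,10.6,0.1,6,0,100,10.6,0.1,8.5,0,100,10.6,0.1,10,0,100,10.6,0.1,10.4,0,100,10.6,0.1,10.4,0,100,10.6,0.1,10.4,0]}}

```text
t: 16.55
tool_pos: [0.5481, 0.0726, 0.0932]
tcp_rot: [180.0, -0.0, 102.2]
force: [0.0, 0.1, 0.1]
finger_gap: 1.0
```

```bash
python3 - <<'E'
from h import *
st()
for n in('wrist','side'):
    f=grab_frame(n);save(f,n+'15')
cv2.imwrite('pics/s15c.png',cv2.resize(cv2.imread('pics/side15.png')[180:320,220:380],None,fx=4.5,fy=4.2,interpolation=cv2.INTER_CUBIC))
E
```

```text
{'t': 16.55, 'tool_pos': [0.5481, 0.0726, 0.0932], 'tcp_rot': [179.9922, -0.0011, 102.1975], 'force': [0.0437, 0.0514, 0.0716], 'finger_gap': 0.9999, 'joint_pos': [-0.4384, 12.325, 97.5949, 0.0029, 70.0727, -12.6369]}
```

View pics/s15c.png

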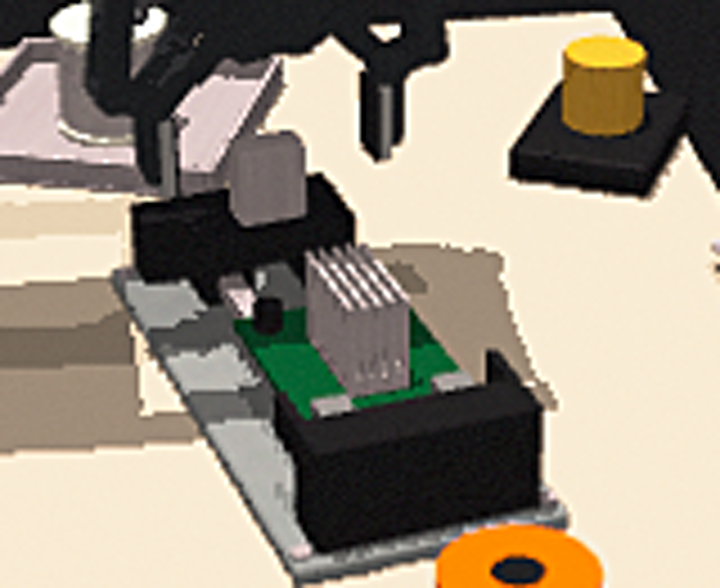

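View pics/wrist15.png

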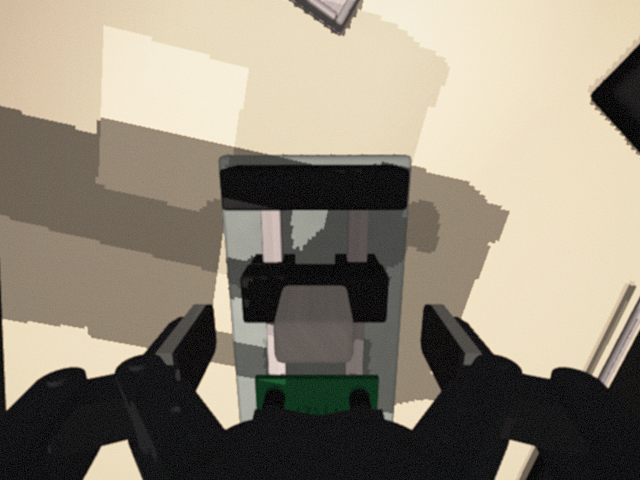

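{"method": "carry_out", "body": {"plan": [70,0,-0.1,0,0,40,0,-0.1,0,0,15,0,-0.1,0,0,10,0,-0.1,0,0,10,0,-0.1,0,0,10,0,-0.1,0,0,10,0,-0.1,0,0,10,0,-0.1,0,0,10,0,-0.1,0,0]}}

```text
t: 17.4
tool_pos: [0.5463, 0.0725, 0.0933]
tcp_rot: [-179.9, 0.0, 102.2]
force: [-10.1, -1.7, 10.0]
finger_gap: 0.339
```

```bash
python3 - <<'E'
from h import *
st()
f=grab_frame('wrist');save(f,'wrist16')
st()
E
```

```text
{'t': 17.4, 'tool_pos': [0.5463, 0.0725, 0.0933], 'tcp_rot': [-179.9423, 0.0004, 102.2079], 'force': [-10.0528, -1.6583, 10.0384], 'finger_gap': 0.3393, 'joint_pos': [-0.4491, 12.1682, 97.7842, -0.0138, 70.1038, -12.6523]}
{'t': 17.45, 'tool_pos': [0.5463, 0.0725, 0.0932], 'tcp_rot': [-179.9377, -0.0003, 102.2134], 'force': [-8.5328, -1.9678, 9.4579], 'finger_gap': 0.3386, 'joint_pos': [-0.4475, 12.1697, 97.7855, -0.0142, 70.1056, -12.656]}
```

View pics/wrist16.png

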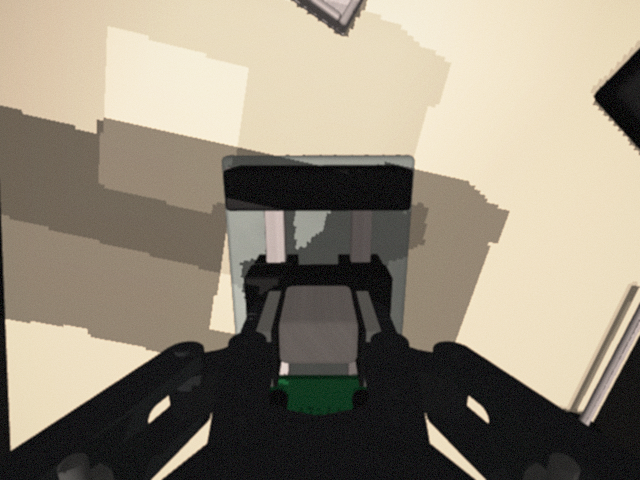

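{"method": "carry_out", "body": {"plan": [10,0,-0.05,-0.05,0,10,-0.5,-0.05,-0.05,0,10,-1,-0.05,-0.05,0,10,-1.5,-0.05,-0.05,0,10,-2,-0.05,-0.05,0,10,-2.5,-0.05,-0.05,0,10,-3,-0.05,-0.05,0,10,-3.3,-0.05,-0.05,0,10,-3.5,-0.05,-0.05,0,10,-3.5,-0.05,-0.05,0]}}

```text
t: 18.28
tool_pos: [0.5539, 0.0376, 0.0933]
tcp_rot: [-180.0, 0.0, 102.2]
force: [-1.2, -3.3, 0.4]
finger_gap: 0.343
```

```bash
python3 - <<'E'
from h import *
st()
f=grab_frame('wrist');save(f,'wrist17')
f=grab_frame('side');save(f,'side17');cv2.imwrite('pics/s17c.png',cv2.resize(cv2.imread('pics/side17.png')[180:320,220:380],None,fx=4.5,fy=4.2,interpolation=cv2.INTER_CUBIC))
E
```

```text
{'t': 18.2833, 'tool_pos': [0.5539, 0.0376, 0.0933], 'tcp_rot': [-179.9988, 0.0288, 102.1809], 'force': [-1.1783, -3.2676, 0.3655], 'finger_gap': 0.3431, 'joint_pos': [-4.0556, 12.578, 97.275, -0.0298, 70.1401, -16.2264]}
```

View pics/wrist17.png

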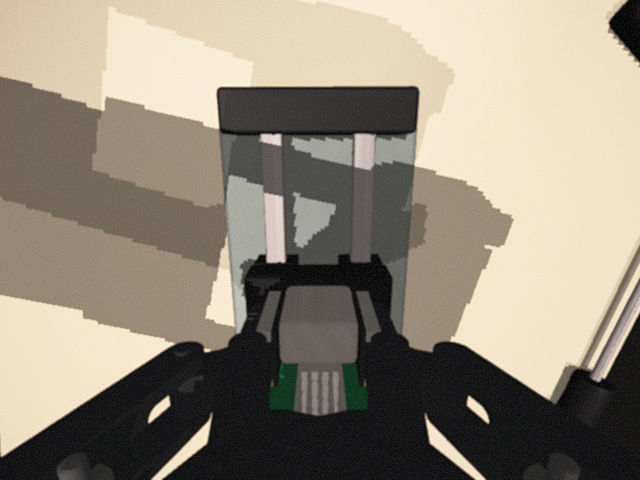

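View pics/s17c.png

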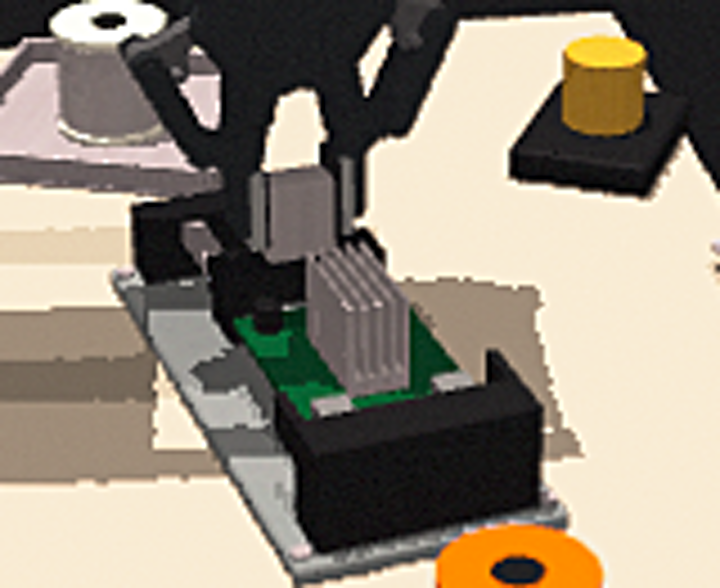

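{"method": "carry_out", "body": {"plan": [10,-0.2,0,0,0,10,-0.4,0,0,0,10,-0.6,0,0,0,10,-0.6,0,0,0]}}

```text
t: 18.72
tool_pos: [0.555, 0.0322, 0.0933]
tcp_rot: [-180.0, -0.0, 102.2]
force: [-1.1, 0.1, 0.5]
finger_gap: 0.345
```

{"method": "carry_out", "body": {"plan": [10,-0.1,0,0,0,10,-0.2,0,0,0,10,-0.2,0,0,0]}}

```text
t: 18.97
tool_pos: [0.5555, 0.0304, 0.0933]
tcp_rot: [180.0, -0.0, 102.2]
force: [-1.5, 0.9, 2.0]
finger_gap: 0.342
```

{"method": "carry_out", "body": {"plan": [10,-0.1,0,0,0,10,-0.2,0,0,0,10,-0.2,0,0,0]}}

```text
t: 19.22
tool_pos: [0.5559, 0.0284, 0.0933]
tcp_rot: [180.0, -0.0, 102.2]
force: [-1.2, 3.6, 1.4]
finger_gap: 0.341
```

{"method": "carry_out", "body": {"plan": [10,-0.1,0,0,0,10,-0.2,0,0,0,10,-0.2,0,0,0]}}

```text
t: 19.47
tool_pos: [0.5563, 0.0264, 0.0933]
tcp_rot: [180.0, -0.0, 102.2]
force: [-1.5, 2.5, 0.5]
finger_gap: 0.341
```

{"method": "carry_out", "body": {"plan": [10,-0.1,0,0,0,10,-0.1,0,0,0,10,-0.1,0,0,0]}}

```text
t: 19.72
tool_pos: [0.5564, 0.026, 0.0933]
tcp_rot: [180.0, -0.1, 102.2]
force: [-2.2, 8.3, 1.4]
finger_gap: 0.341
```

{"method": "carry_out", "body": {"plan": [10,-0.1,0,0,0,10,-0.1,0,0,0,10,-0.1,0,0,0]}}

```text
t: 19.97
tool_pos: [0.5564, 0.0259, 0.0933]
tcp_rot: [-180.0, -0.1, 102.2]
force: [-3.7, 15.9, 2.9]
finger_gap: 0.345
```

{"method": "carry_out", "body": {"plan": [40,0.1,0,0,0,70,0.2,0,0,0,100,0.2,0,0,0,100,0.2,0,0,0,100,0.2,0,0,0,100,0.2,0,-1,0,100,0.2,0,-3,0,100,0.2,0,-6,0,100,0.2,0,-9,0,100,0.2,0,-12,0,100,0.2,0,-12,0]}}

```text
t: 20.88
tool_pos: [0.5579, 0.0263, 0.2202]
tcp_rot: [179.5, 0.1, 102.2]
force: [1.4, 0.8, 0.2]
finger_gap: 0.998
```

{"method": "carry_out", "body": {"plan": [100,-3,0,0,0,100,-6,0,0,0,100,-6,0,0,0,100,-6,0,0,0]}}

```text
t: 21.22
tool_pos: [0.569, -0.0333, 0.2137]
tcp_rot: [180.0, 0.0, 102.1]
force: [0.1, 1.1, -0.8]
finger_gap: 0.997
```

```bash
python3 - <<'E'
from h import *
st()
for n in('wrist','side','top'):
    f=grab_frame(n);save(f,n+'18')
cv2.imwrite('pics/s18c.png',cv2.resize(cv2.imread('pics/side18.png')[170:320,190:390],None,fx=4,fy=4,interpolation=cv2.INTER_CUBIC))
cv2.imwrite('pics/w18c.png',cv2.resize(cv2.imread('pics/wrist18.png')[20:320,230:410],None,fx=4,fy=2,interpolation=cv2.INTER_CUBIC))
E
```

```text
{'t': 21.2167, 'tool_pos': [0.569, -0.0333, 0.2137], 'tcp_rot': [179.9933, 0.0006, 102.0824], 'force': [0.1486, 1.098, -0.8469], 'finger_gap': 0.9972, 'joint_pos': [-11.0972, 9.0459, 86.8097, 0.0021, 84.138, -23.1797]}
```

View pics/s18c.png

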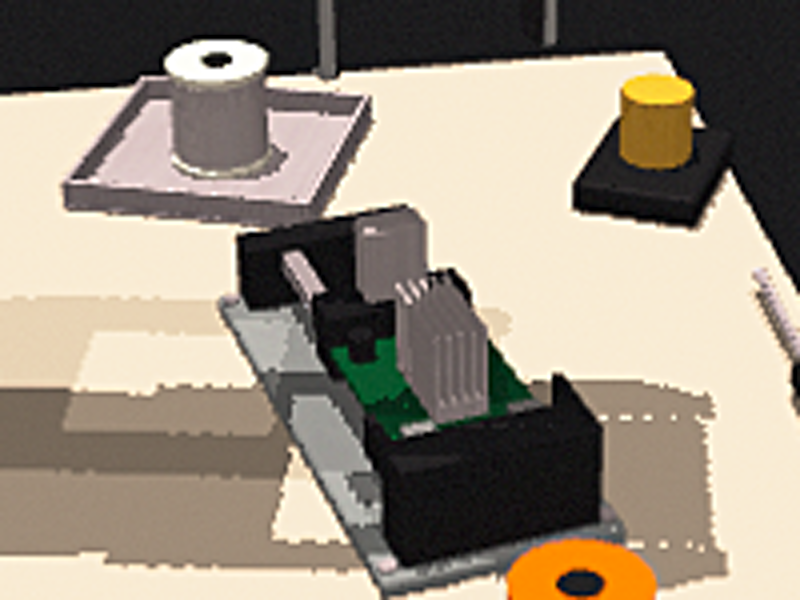

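View pics/wrist18.png

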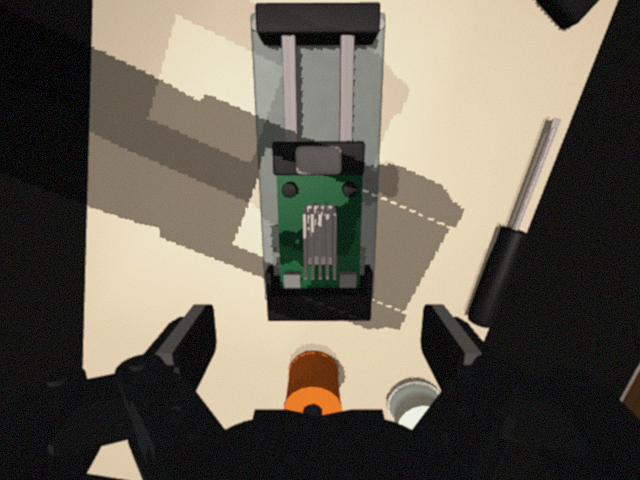

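View pics/w18c.png

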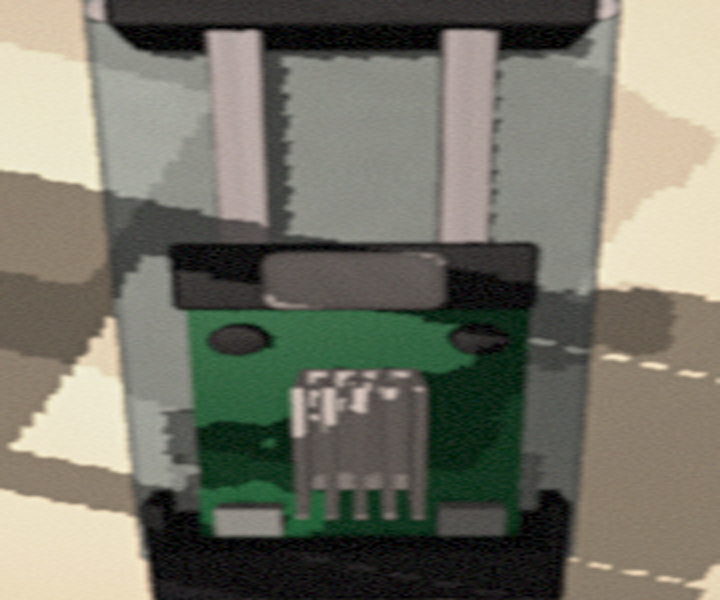

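View pics/top18.png

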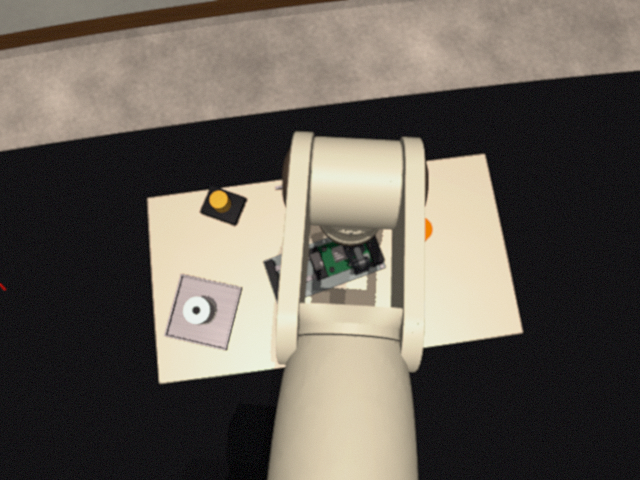

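```bash
python3 - <<'E'
from h import *
f=grab_frame('wrist');s=sense();R=Ro.from_euler('xyz',s['tcp_rot'],degrees=True);o=np.array(s['tool_pos'])
e=lambda x,y,z:np.round(R.inv().apply(plane(f,x/4+230,y/2+20,z)-o)*1000,1)
for n,a in dict(railend=(352,31,.04),mjback=(352,243,.06),mjfront=(352,309,.06),bL=(192,320,.044),bR=(529,320,.044),rL=(242,200,.04),rR=(467,200,.04),bnL=(200,538,.044),bnR=(520,538,.044),jb=(352,600,.06)).items():print(n,e(*a))
I=f['image'];
print('jawback',np.round(R.inv().apply(plane(f,319,320,.06)-o)*1000,1))
f=grab_frame('top');im=f['image'];print('reel',plane(f,196.5,310,.064))
E
```

```text
railend [147.9   1.7 173.6]
mjback [ 72.9   1.7 153.6]
mjfront [ 48.8   1.7 153.5]
bL [ 43.1 -30.8 169.5]
bR [ 43.1  37.6 169.6]
rL [ 89.2 -19.9 173.6]
rR [ 89.2  24.2 173.6]
bnL [-52.6 -32.2 169.5]
bnR [-52.7  39.  169.5]
jb [-74.7   1.6 153.5]
jawback [-74.7   2.5 153.5]
reel [0.48896514 0.2877594  0.064     ]
```

```bash
python3 -c "
from h import *
print(finish_job())"
```

```text
the job is handed in; nothing more can be done
None
```

The job is handed in after about 21 s of robot time. The reel stands upright in the steel tray and the board is clamped, heat sink up, on the rails; `finish_job()` gave no verdict.

**What I did:**
- **Reel:** I gripped the white reel across the rails, lifted it out and lowered it onto the tray floor. I released it only once the force reading showed contact.
- **Board:** I picked it up by the heat sink and set it on the rails with one end between the cheeks, then let go.
- **Moving jaw:** I slid it up by its post until it stopped. Over the last two 1 mm steps it barely moved, and the force rose from about 8 to 16 N. I then opened the gripper and backed away above the holder.

**Last checks:**
- **Jaw position:** 75.0 mm from the end block to the back of the moving jaw, which means the slide reads about 0.050.
- **Board:** lies flat and square, about 1.3 mm off the rail centre line.
- **Reel:** about 2 mm from the tray centre and upright in the side view.
- **Other things:** the tip cleaner, screwdriver, flux jar and orange reel look unmoved. I judged this from the pictures only; the arm hid part of the last top view.

**Disagreements:** the top and wrist cameras differed by up to about 4 mm for the holder and 7 mm for the tray. I used the wrist view for the holder and board, and a point between the two for the tray. The jaw face came out 2–3 mm nearer than its fully open place, from camera error or because the jaw was not quite fully open at the start.

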